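Close the bottles, set the load slide and hang up the baskets in the laundry

TASK

The washer is loaded and dosed. Screw the caps of both bottles down fully tight before you hang anything up, so that a knock cannot spill them; then hang every basket and pail on the counter by its handle on the hooks of the rack, so that it hangs there still, and push the washer's load-size slide fully to its large end (any time). Do not disturb the carton, the brush or the spray can.

Things in the scene. Friction and masses are not known exactly. Their poses are not given: they have to be found in the camera images.
- basket1: slotted grey plastic clothes-peg basket, 72 (x) x 96 (y) x 70 mm high, about 160 g, pegs fixed inside; stiff handle: two uprights carry a straight round bar, 10 mm thick and 84 mm long, along its y, axis 118 mm above the base, 43 mm clear above the rim. Origin: centre of the underside, z up. May be absent
- basket1_handle (a point): middle of the handle bar of basket1, on the bar's axis; axes as the body's (bar along y)
- basket2: slotted grey plastic clothes-peg basket, 72 (x) x 96 (y) x 70 mm high, about 160 g, pegs fixed inside; stiff handle: two uprights carry a straight round bar, 10 mm thick and 84 mm long, along its y, axis 118 mm above the base, 43 mm clear above the rim. Origin: centre of the underside, z up. May be absent
- basket2_handle (a point): middle of the handle bar of basket2, on the bar's axis; axes as the body's (bar along y)
- pail1: round steel pail, 86 mm across the rim, 68 mm at the foot, 80 mm high, about 200 g, white balls fixed inside; stiff handle: two uprights carry a straight round bar, 10 mm thick and 84 mm long, along its y, axis 128 mm above the base, 43 mm clear above the rim. Origin: centre of the underside, z up. May be absent
- pail1_handle (a point): middle of the handle bar of pail1, on the bar's axis; axes as the body's (bar along y)
- pail2: round steel pail, 86 mm across the rim, 68 mm at the foot, 80 mm high, about 200 g, white balls fixed inside; stiff handle: two uprights carry a straight round bar, 10 mm thick and 84 mm long, along its y, axis 128 mm above the base, 43 mm clear above the rim. Origin: centre of the underside, z up. May be absent
- pail2_handle (a point): middle of the handle bar of pail2, on the bar's axis; axes as the body's (bar along y)
- hook0 (a point): leftmost (+y) of 4 steel hooks, 120 mm apart, on the fixed hook rack: where the axis of a hung handle bar lies, in the hook's V-shaped trough, 234 mm above the counter. Frame: z up, y along the row, x away from the robot. The 8 mm wire points to -x; its upturned tip is 25 mm in front of this point, its top 21 mm higher: bring a bar over the tip from -x, then let it down
- hook1 (a point): second hook from the left, as hook0. All hooks come from a 14 mm rail that lies along y at the hooks' height, 55 mm beyond these points (+x), between 16 mm posts 60 mm outside the outer hooks; base board 14 mm high
- hook2 (a point): third hook from the left, as hook0
- hook3 (a point): rightmost hook, as hook0
- cap1 (a joint): screw angle of the cap of the tall white bottle, rad: 0 loose, grows as it is screwed down (clockwise seen from above), 2.2 fully tight at a hard stop; it stays where left. Takes about 0.06 N m and sinks 1.4 mm per rad. It starts 1.3 to 2.1 rad short of tight
- cap1_top (a point): centre of the top of that ribbed round cap (38 mm diameter, 26 mm high, axis vertical), about 215 mm above the counter. The bottle is full and does not move (76 mm diameter); its shoulder slopes away from 14 mm below the cap. A rib on the cap's top points to the small lug on the shoulder, at the bottle's -x side, when tight
- cap2 (a joint): screw angle of the cap of the shorter grey bottle, rad: 0 loose, grows as it is screwed down (clockwise seen from above), 2.2 fully tight at a hard stop; it stays where left. Takes about 0.06 N m and sinks 1.4 mm per rad. It starts 1.3 to 2.1 rad short of tight
- cap2_top (a point): centre of the top of that ribbed round cap (38 mm diameter, 26 mm high, axis vertical), about 185 mm above the counter. The bottle is full and does not move (76 mm diameter); its shoulder slopes away from 14 mm below the cap. A rib on the cap's top points to the small lug on the shoulder, at the bottle's -x side, when tight
- load_slide (a joint): load-size slide on the washer's console, m: 0 at the small end, grows towards the robot's left (+y), 0.08 at the stop at the large end (nearest the counter, at the longest of the printed bars); it stays where left, takes about 2 N
- slide_top (a point): top centre of the slide's grip, a white block 14 mm wide along the sliding direction (this frame's y, within 0.03 rad of the world's) and 24 mm across, standing 30 mm square out of the console face, which slopes 20 degrees, low side towards the robot, and is about 60 mm above the counter there
- carton: bystander: cardboard carton, 55 x 100 x 140 mm, standing at the front left of the counter, nearer the robot than the bottles; origin: centre of its underside
- brush: bystander: hand brush lying on the washer's lid; origin: centre of its underside
- spray_can: bystander: spray can, 52 mm diameter, 160 mm high, standing at the left of the counter, beside the bottles; origin: centre of its underside

How it is judged:
On the way, in this order (a step that is already met when the one before it is completed fails the run):
1. both bottle caps are screwed down tight (value of joint each of cap1, cap2 above 2.1 rad), for 0.2 s.
2. every basket and pail hangs by its handle on a hook ((distance between basket1_handle and hook0 below 0.045 m or distance between basket1_handle and hook1 below 0.045 m or distance between basket1_handle and hook2 below 0.045 m or distance between basket1_handle and hook3 below 0.045 m) and angle between each of basket1, basket2, pail1, pail2's own z axis and vertical below 0.6 rad and linear speed of each of basket1, basket2, pail1, pail2 below 0.05 m/s and (distance between basket2_handle and hook0 below 0.045 m or distance between basket2_handle and hook1 below 0.045 m or distance between basket2_handle and hook2 below 0.045 m or distance between basket2_handle and hook3 below 0.045 m) and (distance between pail1_handle and hook0 below 0.045 m or distance between pail1_handle and hook1 below 0.045 m or distance between pail1_handle and hook2 below 0.045 m or distance between pail1_handle and hook3 below 0.045 m) and (distance between pail2_handle and hook0 below 0.045 m or distance between pail2_handle and hook1 below 0.045 m or distance between pail2_handle and hook2 below 0.045 m or distance between pail2_handle and hook3 below 0.045 m)), for 0.3 s.
At the end, for the whole second after the job is handed in: Both caps are within 0.1 rad of fully tight, the load-size slide is within 5 mm of its stop at the large end, and every basket and pail that is present hangs with the middle of its handle bar within 45 mm of a hook's trough point, tilted less than 0.6 rad and moving slower than 0.05 m/s (all of step 1 and all of step 2 and value of joint load_slide above 0.075 m); the robot touches nothing.
It fails at once if something is hung on a hook while a bottle is still open (not (value of joint each of cap1, cap2 above 2.1 rad) and ((distance between basket1_handle and hook0 below 0.02 m or distance between basket1_handle and hook1 below 0.02 m or distance between basket1_handle and hook2 below 0.02 m or distance between basket1_handle and hook3 below 0.02 m) or (distance between basket2_handle and hook0 below 0.02 m or distance between basket2_handle and hook1 below 0.02 m or distance between basket2_handle and hook2 below 0.02 m or distance between basket2_handle and hook3 below 0.02 m) or (distance between pail1_handle and hook0 below 0.02 m or distance between pail1_handle and hook1 below 0.02 m or distance between pail1_handle and hook2 below 0.02 m or distance between pail1_handle and hook3 below 0.02 m) or (distance between pail2_handle and hook0 below 0.02 m or distance between pail2_handle and hook1 below 0.02 m or distance between pail2_handle and hook2 below 0.02 m or distance between pail2_handle and hook3 below 0.02 m))).
It fails at once if the carton is disturbed (moved more than 30 mm) (distance of carton from where it was at the start of the episode above 0.03 m).
It fails at once if the brush is disturbed (moved more than 30 mm) (distance of brush from where it was at the start of the episode above 0.03 m).
It fails at once if the spray can is disturbed (moved more than 30 mm) (distance of spray_can from where it was at the start of the episode above 0.03 m).
Of basket1, basket2, pail1, pail2 only 3 to 4 are there at a start; the rules pass over those that are not, and their reading is None.
At some moment in a run one of basket1, basket2, pail1, pail2 may be knocked a few centimetres aside while the robot is not near it.
It also fails if it takes over 208 s, if anything falls off the work surface, if the arm or the gripper's body presses on something with over 40 N, if the wrist force passes 120 N, or if a joint passes its speed limit or range.

ROBOT

A 6-joint arm with a two-finger parallel gripper is mounted at the origin on the work surface. World frame = base frame: x ahead of the robot, y to its left, z up, the work surface at z = 0. Lengths are in m, angles in rad, forces in N, time in s.
With the tool pointing down it reaches from about 0.225 to 0.875 m from the base axis. Payload 3.4 kg.
Tool frame: the origin (TCP) lies on the mounting face of the last link; the fingertips stand 173 mm ahead of it and the grasp point (between the pads) lies 155 mm ahead of it; z points along the fingers, y is the line along which they close (so a half turn about z gives the same grasp; the last joint's range is limited). The gripper opens to 85 mm and grips with 20 to 120 N. Pads are 22 mm wide; open, the fingers measure 114 mm over their backs; the gripper's body (76 mm by 85 mm) begins 54 mm behind the grasp point. The pads swing forward as they close: fully open they stand 13 mm farther back than shut.
Start: joints at [-1.346, 0.276, 1.505, -0, 1.361, -0.121], TCP at [0.195, -0.541, 0.405] pointing down, gripper open.
Joint ranges: [-2.89, 2.89], [-0.75, 2.08], [0.22, 2.7], [-1.18, 4.32], [0.11, 2.71], [-2.7, 2.7]. Speed limits (rad/s): [2.57, 2.57, 3.14, 3.14, 3.14, 3.14].

INTERFACE

Orientations are given as a unit quaternion [w, x, y, z].
In Python, from rig import manip gives the robot as it stands.
- The arm moves only by the tool carry_out, never from a script. Its arguments are lists of equal length, an entry for each row: "linear": the shift along the world's x, y, z each as a share of 500 mm, from -1 to 1, a list of three; "angular": the turn, a rotation vector about the world's x, y, z each as a share of 0.08 rad, from -1 to 1, a list of three; "hand": the opening, from 0 (shut) to 1 (fully open). In form: {"linear": [[x, y, z], ...], "angular": [[rx, ry, rz], ...], "hand": [hand, ...]}. A call has 1 to 8 rows; each row shifts and turns the commanded pose from where the row before left it; what a row does not reach is not made up. A row lasts 1/12 s, in which the tool goes at most 41.7 mm and 7.16 degrees, less where a joint would pass 70% of its speed; a pose out of reach is approached as far as the arm can. A call with a number of a shift or a turn outside -1 to 1 is refused whole. A call with a gripper value outside its range is refused whole. The fingers move at their own pace and stop on an object; "force" is the grip in N (left out, the last holds). Time passes only in rows, so rows that do not move let the fingers close. It gives the time, the measured TCP pose, the force, the opening and the grip force at its end, in the units of the state.
- manip.get_state(): the state, without advancing time (a new reading comes with each control period).
- manip.get_image(name): name is "scene" or "side" or "wrist"; returns the picture (384x512x3 uint8, red, green, blue); there is no depth.
- manip.camera_params(name): a dict with "fx", "fy", "cx", "cy" (pixels), "k1" (the pictures are not rectified: a ray, as slopes to the right and down, at radius r is drawn at 1 + k1 r^2 times it, then the intrinsics apply), "view" (4x4, takes a point from world to camera coordinates); the wrist camera has in their place "hand_eye" (4x4, takes a point from camera to tool coordinates, whose origin is the TCP and whose axes are the flange's). Camera axes: x right, y down, z forward; pixel columns grow to the right and rows downward; lengths in m; the calibration is good to about 2 mm. A picture is of the moment at which its call begins: read the wrist's pose just before it. camera_params takes no time and is no camera call.
- manip.sign_off(): hands the job in; it is judged then, once.
The state is a dict: "clock": time; "qpos": joint angles; "qd": joint speeds; "effort": joint torques, N m; "position": TCP position; "ee_rot": TCP orientation; "contact_force": force on the tool from outside, world axes, zero at the start; "moment": the same for the moment, N m; "width": finger opening in m; "gripper_force": force on a finger pad.
Only numpy, scipy, OpenCV 4.12 (cv2) and the standard library are available. Lean on these libraries where they do the work, as an engineer would, in place of code of your own. Each camera call takes 0.05 s, during which the arm holds its last target. There are 200 camera calls.

## Working session

There is one attempt and no reset: what is moved stays moved. The work goes in short steps, Python scripts to look and compute and a tool call to move; the robot and the scene stay as the last step left them, time stands still between calls to the robot, and variables do not carry over. Pictures are saved under pics/ and viewed, at most 14 in all, crops included, and the job is handed in when it is done.

Besides the shell and the picture viewer there is one more tool, called after "Call:" by a JSON object that holds its "fn" and its "kwargs". carry_out: Moves the arm, as the interface text tells. Its arguments: {"type":"object","properties":{"linear":{"type":"array"},"angular":{"type":"array"},"hand":{"type":"array"},"force":{"type":"number"}},"required":["linear","angular","hand"]}

```bash
mkdir -p pics; ls
cat > h.py <<'E'
import numpy as np, cv2, json
from scipy.spatial.transform import Rotation as R
from rig import manip
def cam(n,st=None):
    p=manip.camera_params(n)
    if n=='wrist':
        st=st or manip.get_state()
        T=np.eye(4); q=st['ee_rot']; T[:3,:3]=R.from_quat([q[1],q[2],q[3],q[0]]).as_matrix(); T[:3,3]=st['position']
        V=np.linalg.inv(T@np.array(p['hand_eye']))
    else: V=np.array(p['view'])
    return p,V
def ray(c,u,v):
    p,V=c; d=np.array([(u-p['cx'])/p['fx'],(v-p['cy'])/p['fy']]); s=d.copy()
    for _ in range(20): s=d/(1+p['k1']*(s@s))
    W=np.linalg.inv(V); return W[:3,3],W[:3,:3]@np.array([s[0],s[1],1])
def atz(c,u,v,z):
    o,d=ray(c,u,v); return o+d*(z-o[2])/d[2]
def proj(c,X):
    p,V=c; x=V[:3,:3]@np.asarray(X,float)+V[:3,3]; s=x[:2]/x[2]; s=s*(1+p['k1']*(s@s)); return np.array([p['fx']*s[0]+p['cx'],p['fy']*s[1]+p['cy']])
def tri(l):
    A=np.zeros((3,3));b=np.zeros(3)
    for c,u,v in l:
        o,d=ray(c,u,v); d=d/np.linalg.norm(d); M=np.eye(3)-np.outer(d,d); A+=M;b+=M@o
    return np.linalg.solve(A,b)
def snap(n,f,crop=None,k=1):
    st=manip.get_state(); im=manip.get_image(n); cv2.imwrite('pics/raw_'+f,im[:,:,::-1])
    if crop: im=im[crop[1]:crop[3],crop[0]:crop[2]]
    if k!=1: im=cv2.resize(im,None,fx=k,fy=k,interpolation=cv2.INTER_CUBIC)
    cv2.imwrite('pics/'+f,im[:,:,::-1]); return st
E
python3 - <<'E'
from h import *
st=snap('scene','s0.png',k=1.5625); snap('side','d0.png',k=1.5625); snap('wrist','w0.png',k=1.5625)
print(st)
for n in('scene','side','wrist'):print(manip.camera_params(n))
E
```

```text
pics
{'clock': 0.0, 'qpos': array([-1.34602639e+00,  2.76606440e-01,  1.50614898e+00,  2.86325306e-06,
        1.36069377e+00, -1.20981516e-01]), 'qd': array([ 6.53117830e-05,  1.50775133e-03, -8.04847345e-04, -1.02869202e-03,
       -7.32146525e-04,  2.02036461e-03]), 'effort': array([-5.86937858e-05, -4.16781127e+01, -2.45807326e+01, -4.26956085e-04,
        1.12119236e-02,  3.35095663e-06]), 'position': array([ 0.19482709, -0.54076017,  0.40382657]), 'ee_rot': array([-9.27091394e-04,  9.85093797e-01,  1.72015547e-01, -4.67521553e-05]), 'contact_force': array([ 0.31855542,  0.01727756, -0.3870823 ]), 'moment': array([ 0.00645685,  0.03414064, -0.01609508]), 'gripper_force': 0.0, 'width': 0.08546507454494293}
{'fx': 460.6151206211756, 'fy': 460.6151206211756, 'cx': 262.90104218145547, 'cy': 193.48782088890965, 'k1': -0.03284204884186833, 'view': array([[ 0.34275035,  0.93938613,  0.00871159, -0.156709  ],
       [ 0.78136921, -0.27992272, -0.55776826, -0.30545355],
       [-0.5215212 ,  0.19798224, -0.82995101,  1.89893266],
       [ 0.        ,  0.        ,  0.        ,  1.        
[... 178 characters left out ...]
  0.02243373, -0.49391543],
       [-0.00709198, -0.58498307, -0.81101449,  0.12527687],
       [ 0.04816802,  0.80989359, -0.58459577,  1.44946246],
       [ 0.        ,  0.        ,  0.        ,  1.        ]])}
{'fx': 270.26776641429586, 'fy': 270.26776641429586, 'cx': 253.28374331683926, 'cy': 191.21790432014242, 'k1': 0.0076315439723452245, 'hand_eye': array([[ 1.98104615e-03, -9.48879937e-01, -3.15631018e-01,
         8.14977859e-02],
       [ 9.99997701e-01,  1.62058213e-03,  1.40449988e-03,
         1.26468785e-05],
       [-8.21195767e-04, -3.15633075e-01,  9.48880966e-01,
         3.12027120e-02],
       [ 0.00000000e+00,  0.00000000e+00,  0.00000000e+00,
         1.00000000e+00]])}
```

View pics/s0.png

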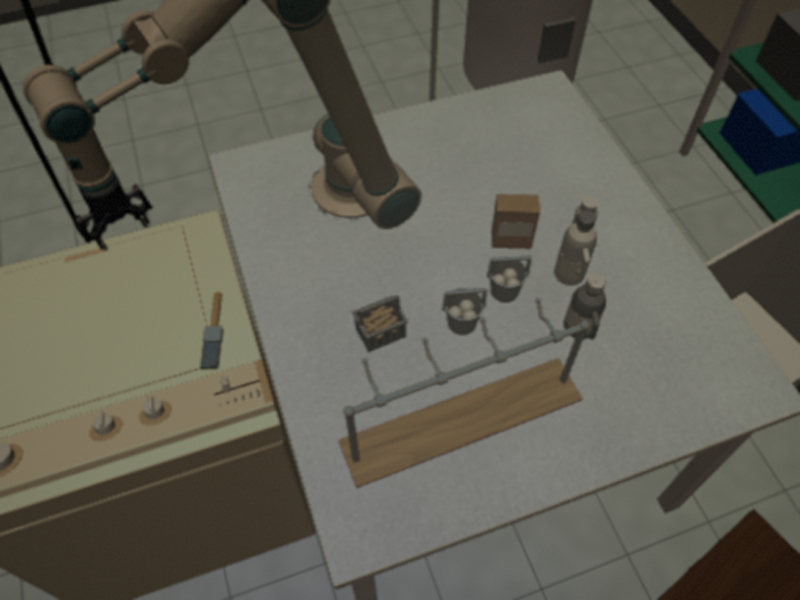

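View pics/d0.png

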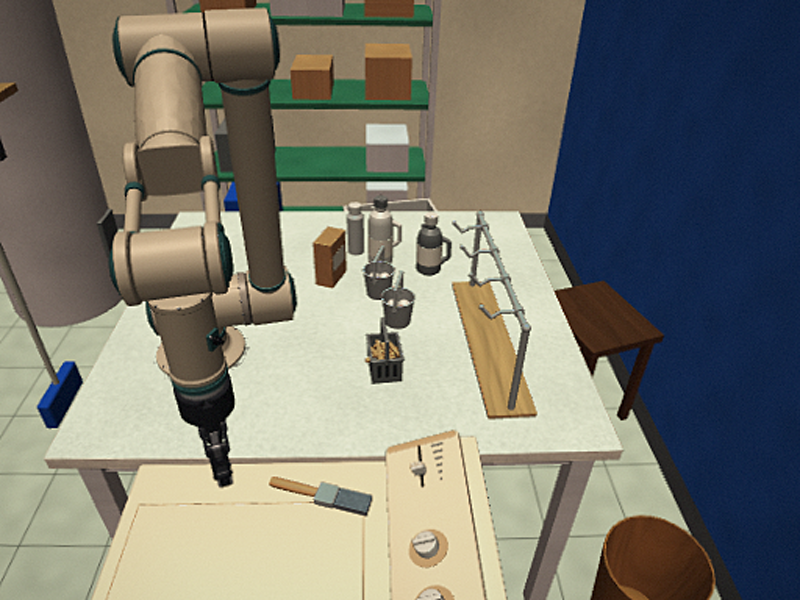

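The scene shows the basket at about (380,322), two pails at (463,310) and (506,280), the white bottle cap at (588,203), the grey bottle cap at (596,283), and the rack with 4 hook tips from (366,362) to (540,300). The side view shows the slide at (418,467), and the brush near it on the lid. I'll enlarge both.

Run:
```python
import cv2
a=cv2.imread('pics/raw_s0.png')[110:290,210:410]; cv2.imwrite('pics/s0c.png',cv2.resize(a,None,fx=4,fy=3.3333*1.0,interpolation=cv2.INTER_CUBIC)) if 0 else cv2.imwrite('pics/s0c.png',cv2.resize(a[:150],None,fx=4,fy=4,interpolation=cv2.INTER_CUBIC))
a=cv2.imread('pics/raw_d0.png')[115:315,200:360]; cv2.imwrite('pics/d0c.png',cv2.resize(a,None,fx=3,fy=3,interpolation=cv2.INTER_CUBIC))
```

```text
(no output)
```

View pics/s0c.png

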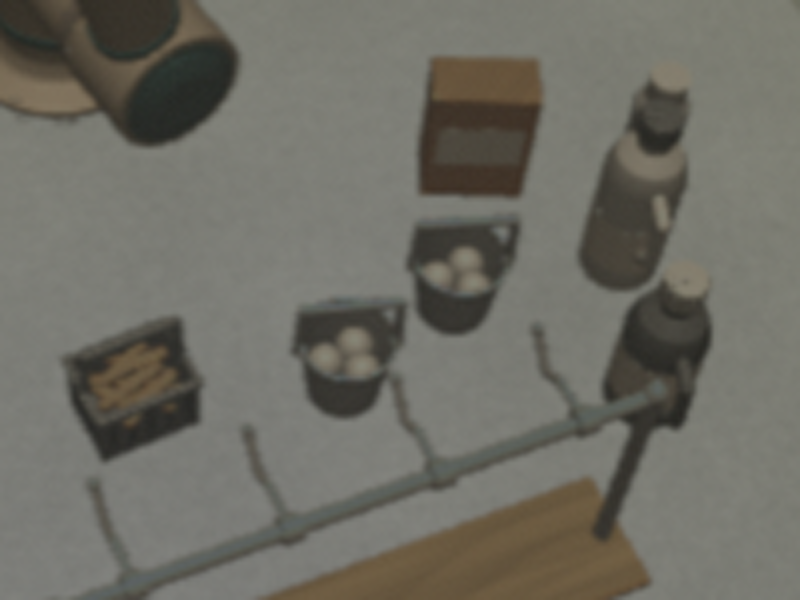

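View pics/d0c.png

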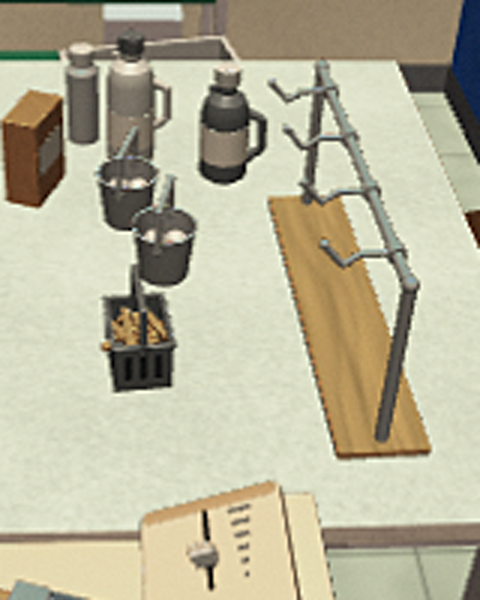

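In the crops, cap1 is the dark cap at scene (660,115)/side (131,42). Cap2 is the white cap at scene (686,280)/side (228,78). The white top at scene (670,75) belongs to the spray can. Handle bars and hook tips are clear in both.

```bash
cat > m.py <<'E'
from h import *
s=cam('scene');d=cam('side')
S=lambda u,v:(s,210+u/4,110+v/4); D=lambda u,v:(d,200+u/3,115+v/3)
n=lambda a:np.round(a,3)
pr=lambda nm,a,b:print(nm,n(tri([a,b])))
pr('cap1',S(660,112),D(131,38)); pr('cap2',S(687,275),D(229,72))
print('cap1z',n(atz(*S(660,112),.215)),n(atz(*D(131,38),.215)),'cap2z',n(atz(*S(687,275),.185)),n(atz(*D(229,72),.185)))
for nm,a,b,z in(('bask',(66,357),(180,322),.118),('pailA',(298,309),(405,302),.128),('pailB',(414,225),(519,218),.128)):
    A=atz(*S(*a),z);B=atz(*S(*b),z);print(nm,n(A),n(B),n((A+B)/2),'len',n(np.linalg.norm(A-B)),'ang',n(np.arctan2(*(B-A)[:2])))
for nm,a in(('h3',(93,483)),('h2',(247,428)),('h1',(397,378)),('h0',(537,327))): print(nm,n(atz(*S(*a),.252)))
for nm,a in(('h3',(325,243)),('h2',(306,184)),('h1',(289,128)),('h0',(273,84))): print(nm,n(atz(*D(*a),.252)))
for nm,a in(('r3',(405,253)),('r2',(373,190)),('r1',(347,136)),('r0',(326,90))): print(nm,n(atz(*D(*a),.236)))
print('slide',n(atz(d,418/1.5625,463/1.5625,.085)),n(atz(s,225/1.5625,380/1.5625,.085)))
E
python3 m.py
```

```text
cap1 [0.45  0.408 0.211]
cap2 [0.593 0.364 0.178]
cap1z [0.448 0.408 0.215] [0.453 0.393 0.215] cap2z [0.592 0.365 0.185] [0.595 0.343 0.185]
bask [ 0.454 -0.129  0.118] [ 0.452 -0.028  0.118] [ 0.453 -0.078  0.118] len 0.101 ang -0.012
pailA [0.48  0.068 0.128] [0.504 0.156 0.128] [0.492 0.112 0.128] len 0.091 ang 0.265
pailB [0.431 0.196 0.128] [0.455 0.286 0.128] [0.443 0.241 0.128] len 0.093 ang 0.26
h3 [ 0.649 -0.163  0.252]
h2 [ 0.643 -0.043  0.252]
h1 [0.641 0.078 0.252]
h0 [0.634 0.196 0.252]
h3 [ 0.649 -0.167  0.252]
h2 [ 0.645 -0.054  0.252]
h1 [0.641 0.071 0.252]
h0 [0.635 0.184 0.252]
r3 [ 0.738 -0.165  0.236]
r2 [ 0.726 -0.043  0.236]
r1 [0.717 0.078 0.236]
r0 [0.709 0.196 0.236]
slide [ 0.508 -0.425  0.085] [ 0.504 -0.426  0.085]
```

View pics/w0.png

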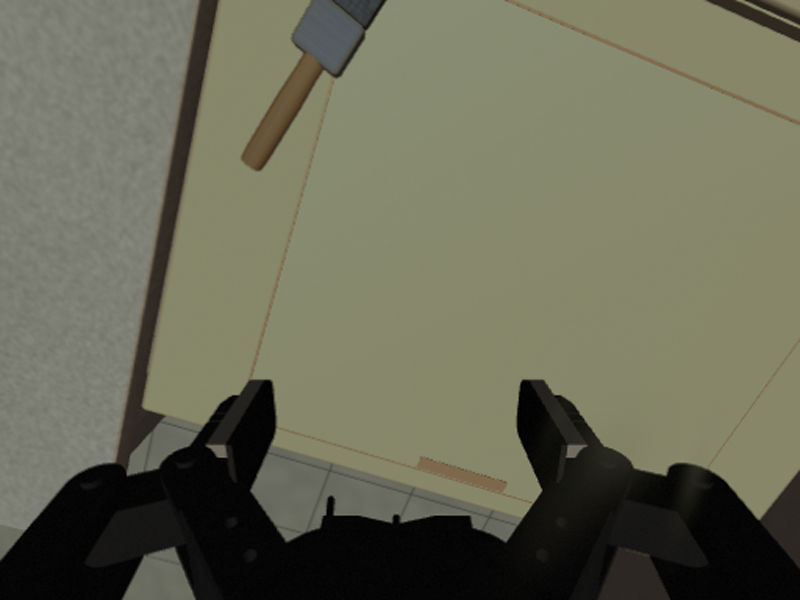

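The wrist view shows only the washer lid and brush. The measurements agree with each other: hooks are 120 mm apart and heights are plausible. Slide first, since it is nearest; I'll hover over it.

Call:
{"fn": "carry_out", "kwargs": {"linear": [[0.077,0.029,-0.018],[0.077,0.029,-0.018],[0.077,0.029,-0.018],[0.077,0.029,-0.018],[0.077,0.029,-0.018],[0.077,0.029,-0.018],[0.077,0.029,-0.018],[0.077,0.029,-0.018]], "angular": [[0,0,-0.54],[0,0,-0.54],[0,0,-0.54],[0,0,-0.54],[0,0,-0.54],[0,0,-0.54],[0,0,-0.54],[0,0,-0.54]], "hand": [0.5,0.5,0.5,0.5,0.5,0.5,0.5,0.5], "force": 20}}

```text
clock: 0.82
position: [0.5013, -0.4251, 0.3327]
ee_rot: [-0.0, 1.0, -0.001, -0.0]
contact_force: [-0.2, -0.3, -0.9]
width: 0.0425
gripper_force: 0.0
```

Call:
{"fn": "carry_out", "kwargs": {"linear": [[0,0,0],[0,0,0],[0,0,0]], "angular": [[0,0,0],[0,0,0],[0,0,0]], "hand": [0.5,0.5,0.5]}}

```text
clock: 1.07
position: [0.4996, -0.426, 0.3329]
ee_rot: [-0.0, 1.0, 0.001, -0.001]
contact_force: [-0.3, -0.6, 0.6]
width: 0.0428
gripper_force: 0.0
```

Run:
```python
from h import *
st=snap('wrist','w1.png',k=1.5625); print(st['clock'],st['position'],st['ee_rot'],st['width'])
c=cam('wrist',st); q=st['ee_rot']; r=R.from_quat([q[1],q[2],q[3],q[0]]); print('grasp',np.array(st['position'])+r.apply([0,0,.155]), r.as_matrix()[:,0])
print('pred slide px*1.5625',proj(c,[.506,-.4255,.088])*1.5625)
d=cam('side'); print('brush',[np.round(atz(d,u/1.5625,v/1.5625,.06),3) for u,v in((270,483),(372,500))])
```

```text
1.0667 [ 0.49956213 -0.42602417  0.33293629] [-1.80915207e-04  9.99999383e-01  7.58622537e-04 -7.91550748e-04] 0.042765796430549716
grasp [ 0.49931671 -0.42596827  0.17793649] [ 0.9999976   0.00151753 -0.00158283]
pred slide px*1.5625 [394.58592735 305.20109567]
brush [array([ 0.237, -0.445,  0.06 ]), array([ 0.423, -0.485,  0.06 ])]
```

View pics/w1.png

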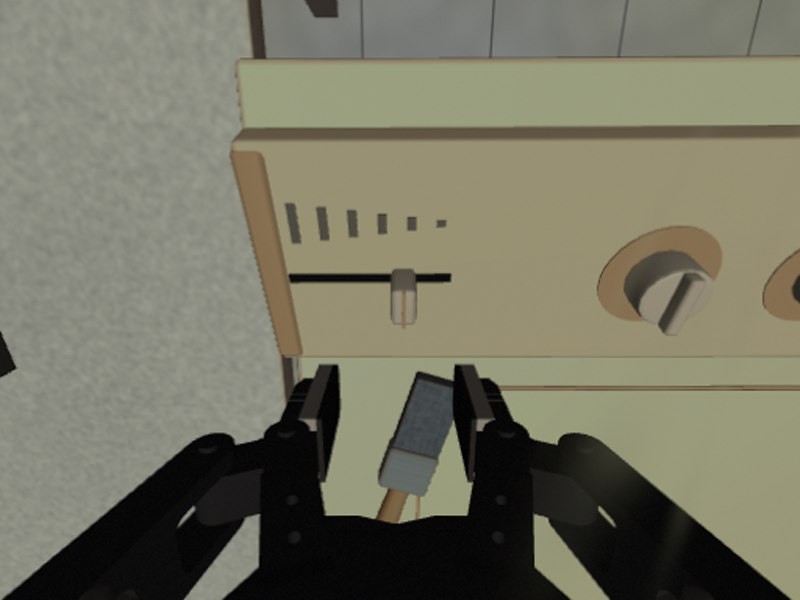

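The slide grip's top is at (404,305) and the slot runs from 289 to 451 px at row 277, so about 55 mm remains to push towards +y (left in the image). The brush lies at (415,430), clear of the slide.

Run:
```python
from h import *
c=cam('wrist')
for u,v,z in((404,305,.088),(289,277,.062),(451,277,.062),(404,277,.062)): print(atz(c,u/1.5625,v/1.5625,z))
```

```text
[ 0.50548351 -0.43117763  0.088     ]
[ 0.51373716 -0.36388856  0.062     ]
[ 0.51391637 -0.45930905  0.062     ]
[ 0.51386742 -0.4316127   0.062     ]
```

Call:
{"fn": "carry_out", "kwargs": {"linear": [[0.003,-0.0025,-0.03],[0.003,-0.0025,-0.035],[0.003,-0.0025,-0.035],[0.003,-0.0025,-0.035],[0,0,-0.03],[0,0,-0.009],[0,0,0],[0,0,0]], "angular": [[0,0,0],[0,0,0],[0,0,0],[0,0,0],[0,0,0],[0,0,0],[0,0,0],[0,0,0]], "hand": [0.5,0.5,0.5,0.5,0.5,0.5,0.5,0.5]}}

```text
clock: 1.78
position: [0.5049, -0.432, 0.2473]
ee_rot: [0.0, 1.0, -0.001, 0.0]
contact_force: [0.1, -0.0, -0.2]
width: 0.0426
gripper_force: 0.0
```

Call:
{"fn": "carry_out", "kwargs": {"linear": [[0,0,0],[0,0,0],[0,0,0],[0,0,0],[0,0,0],[0,0,0]], "angular": [[0,0,0],[0,0,0],[0,0,0],[0,0,0],[0,0,0],[0,0,0]], "hand": [0,0,0,0,0,0]}}

```text
clock: 2.28
position: [0.5058, -0.4313, 0.2479]
ee_rot: [0.001, 1.0, 0.0, 0.001]
contact_force: [-1.2, 1.4, 5.4]
width: 0.0133
gripper_force: 23.7
```

Call:
{"fn": "carry_out", "kwargs": {"linear": [[0,0.015,0],[0,0.015,0],[0,0.015,0],[0,0.015,0],[0,0.015,0],[0,0.015,0],[0,0.015,0],[0,0.015,0]], "angular": [[0,0,0],[0,0,0],[0,0,0],[0,0,0],[0,0,0],[0,0,0],[0,0,0],[0,0,0]], "hand": [0,0,0,0,0,0,0,0]}}

```text
clock: 2.95
position: [0.5056, -0.3718, 0.248]
ee_rot: [0.002, 1.0, 0.0, 0.0]
contact_force: [-3.3, -1.8, 4.9]
width: 0.013
gripper_force: 23.7
```

Call:
{"fn": "carry_out", "kwargs": {"linear": [[0,0.005,0],[0,0.005,0],[0,0.005,0],[0,0,0]], "angular": [[0,0,0],[0,0,0],[0,0,0],[0,0,0]], "hand": [0,0,0,0]}}

```text
clock: 3.28
position: [0.5056, -0.3677, 0.248]
ee_rot: [0.006, 1.0, 0.001, 0.001]
contact_force: [-3.6, -13.6, 1.4]
width: 0.0133
gripper_force: 23.1
```

Against the stop (13 N). Release, lift and fly to cap1.

Call:
{"fn": "carry_out", "kwargs": {"linear": [[0,0,0],[0,0,0],[0,0,0.03],[0,0,0.07],[0,0,0.08],[0,0,0.08],[0,0,0.08],[0,0,0.08]], "angular": [[0,0,0],[0,0,0],[0,0,0],[0,0,1],[0,0,1],[0,0,1],[0,0,1],[0,0,1]], "hand": [0.5,0.5,0.5,0.5,0.5,0.5,0.5,0.5]}}

```text
clock: 3.95
position: [0.5055, -0.3627, 0.4581]
ee_rot: [-0.001, 0.98, 0.201, 0.0]
contact_force: [0.9, -0.4, 0.4]
width: 0.043
gripper_force: 0.0
```

Call:
{"fn": "carry_out", "kwargs": {"linear": [[-0.0046,0.064,0],[-0.0046,0.064,0],[-0.0046,0.064,0],[-0.0046,0.064,0],[-0.0046,0.064,0],[-0.0046,0.064,0],[-0.0046,0.064,0],[-0.0046,0.064,0]], "angular": [[0,0,1],[0,0,1],[0,0,1],[0,0,1],[0,0,1],[0,0,1],[0,0,1],[0,0,1]], "hand": [0.8,0.8,0.8,0.8,0.8,0.8,0.8,0.8]}}

```text
clock: 4.62
position: [0.4866, -0.1055, 0.4562]
ee_rot: [-0.001, 0.867, 0.499, 0.0]
contact_force: [0.0, -0.2, 0.6]
width: 0.0682
gripper_force: 0.0
```

Call:
{"fn": "carry_out", "kwargs": {"linear": [[-0.0046,0.064,0],[-0.0046,0.064,0],[-0.0046,0.064,0],[-0.0046,0.064,0],[-0.0046,0.064,0],[-0.0046,0.064,0],[-0.0046,0.064,0],[-0.0046,0.064,0]], "angular": [[0,0,1],[0,0,1],[0,0,1],[0,0,1],[0,0,1],[0,0,1],[0,0,1],[0,0,1]], "hand": [0.8,0.8,0.8,0.8,0.8,0.8,0.8,0.8]}}

```text
clock: 5.28
position: [0.4678, 0.1503, 0.4562]
ee_rot: [-0.001, 0.666, 0.746, -0.0]
contact_force: [1.2, -0.2, -0.1]
width: 0.0683
gripper_force: 0.0
```

Call:
{"fn": "carry_out", "kwargs": {"linear": [[-0.0046,0.064,0],[-0.0046,0.064,0],[-0.0046,0.064,0],[-0.0046,0.064,0],[-0.0046,0.064,0],[-0.0046,0.064,0],[-0.0046,0.064,0],[-0.0046,0.064,0]], "angular": [[0,0,1],[0,0,1],[0,0,1],[0,0,1],[0,0,1],[0,0,1],[0,0,1],[0,0,1]], "hand": [0.8,0.8,0.8,0.8,0.8,0.8,0.8,0.8]}}

```text
clock: 5.95
position: [0.4493, 0.4062, 0.456]
ee_rot: [-0.001, 0.397, 0.918, -0.0]
contact_force: [0.6, 1.0, 0.0]
width: 0.0681
gripper_force: 0.0
```

Call:
{"fn": "carry_out", "kwargs": {"linear": [[0,0,0],[0,0,0],[0,0,0]], "angular": [[0,0,0],[0,0,0],[0,0,0]], "hand": [0.8,0.8,0.8]}}

```text
clock: 6.2
position: [0.4499, 0.4042, 0.4559]
ee_rot: [-0.0, 0.399, 0.917, -0.001]
contact_force: [0.9, -0.5, -0.2]
width: 0.068
gripper_force: 0.0
```

Run:
```python
from h import *
st=snap('wrist','w2.png',k=1.5625); print(st['clock'],st['position'],st['ee_rot'],st['qpos'],st['width'])
c=cam('wrist',st); print(proj(c,[.45,.4,.215])*1.5625)
```

```text
6.2 [0.44989816 0.40420609 0.45590677] [-3.36719049e-04  3.99145459e-01  9.16887146e-01 -8.66826011e-04] [ 6.17052905e-01  2.99374271e-01  1.34570512e+00 -3.20348228e-04
  1.49834547e+00 -1.32550254e-01] 0.06804788584336445
[390.56501055 323.94428851]
```

View pics/w2.png

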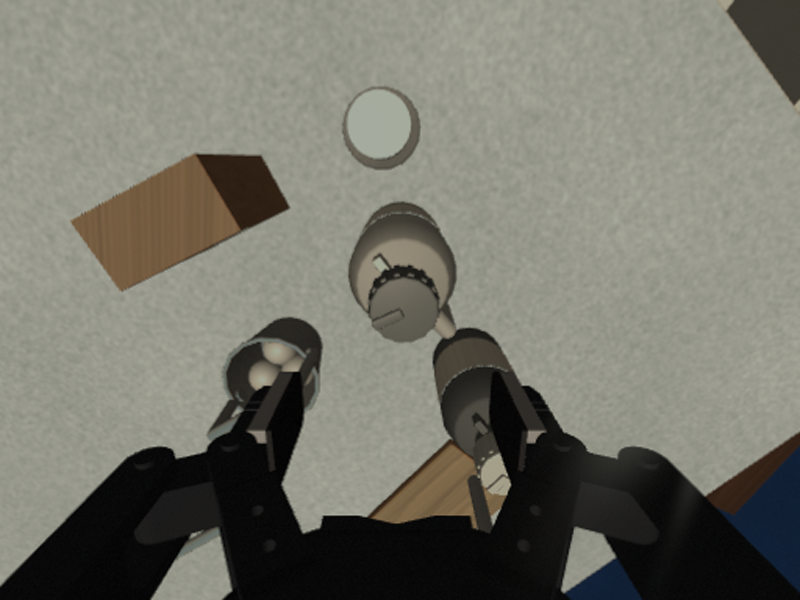

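Cap1's top is centred at (404,308) with radius about 34 px; its rib points left to (378,320) and the lug is at (380,263). Pails, carton and can are well clear.

Run:
```python
from h import *
c=cam('wrist'); s=manip.get_state(); q=s['ee_rot']; g=s['position']+R.from_quat([q[1],q[2],q[3],q[0]]).apply([0,0,.155])
P=atz(c,404/1.5625,308/1.5625,.215); E=atz(c,438/1.5625,308/1.5625,.215); print(P,np.linalg.norm(P-E),g,P-g,(P-s['position'])/.5, 'lug',atz(c,380/1.5625,263/1.5625,.175))
print('cap2',atz(c,493/1.5625,472/1.5625,.185))
```

```text
[0.44945331 0.41089748 0.215     ] 0.01794681140448942 [0.4500111  0.40346867 0.30117579] [-0.00055779  0.00742881 -0.08617579] [-0.00138752  0.01453715 -0.4823513 ] lug [0.42922981 0.41208622 0.175     ]
cap2 [0.58503072 0.35781402 0.185     ]
```

Call:
{"fn": "carry_out", "kwargs": {"linear": [[-0.0004,0.0047,-0.03],[-0.0004,0.0047,-0.04],[-0.0004,0.0047,-0.04],[0,0,-0.04],[0,0,-0.03],[0,0,-0.016],[0,0,0],[0,0,0]], "angular": [[0,0,0],[0,0,0],[0,0,0],[0,0,0],[0,0,0],[0,0,0],[0,0,0],[0,0,0]], "hand": [0.8,0.8,0.8,0.8,0.8,0.8,0.8,0.8]}}

```text
clock: 6.92
position: [0.4501, 0.4106, 0.3589]
ee_rot: [0.0, 0.4, 0.917, 0.0]
contact_force: [0.4, 0.7, -0.1]
width: 0.0685
gripper_force: 0.0
```

Call:
{"fn": "carry_out", "kwargs": {"linear": [[0,0,0],[0,0,0],[0,0,0],[0,0,0],[0,0,0],[0,0,0]], "angular": [[0,0,0],[0,0,0],[0,0,0],[0,0,0],[0,0,0],[0,0,0]], "hand": [0,0,0,0,0,0], "force": 30}}

```text
clock: 7.42
position: [0.4492, 0.4106, 0.3601]
ee_rot: [0.0, 0.399, 0.917, -0.001]
contact_force: [-2.9, -3.1, 4.8]
width: 0.0371
gripper_force: 30.4
```

Call:
{"fn": "carry_out", "kwargs": {"linear": [[0,0,-0.0002],[0,0,-0.0002],[0,0,-0.0002],[0,0,-0.0002],[0,0,-0.0002],[0,0,-0.0002],[0,0,-0.0002],[0,0,-0.0002]], "angular": [[0,0,-1],[0,0,-1],[0,0,-1],[0,0,-1],[0,0,-1],[0,0,-1],[0,0,-1],[0,0,-1]], "hand": [0,0,0,0,0,0,0,0]}}

```text
clock: 8.08
position: [0.4495, 0.4107, 0.3592]
ee_rot: [0.001, 0.669, 0.744, -0.0]
contact_force: [-1.8, -2.6, 3.7]
width: 0.0372
gripper_force: 30.3
```

Call:
{"fn": "carry_out", "kwargs": {"linear": [[0,0,-0.0002],[0,0,-0.0002],[0,0,-0.0002],[0,0,-0.0002],[0,0,-0.0002],[0,0,-0.0002],[0,0,-0.0002],[0,0,-0.0002]], "angular": [[0,0,-1],[0,0,-1],[0,0,-1],[0,0,-1],[0,0,-1],[0,0,-1],[0,0,-1],[0,0,-1]], "hand": [0,0,0,0,0,0,0,0]}}

```text
clock: 8.75
position: [0.4499, 0.4107, 0.3583]
ee_rot: [0.001, 0.869, 0.495, 0.0]
contact_force: [-0.4, -3.6, 3.0]
width: 0.0374
gripper_force: 30.2
```

```bash
python3 -c "
from h import *
s=manip.get_state();print(s['moment'],s['contact_force'],s['ee_rot'],s['qpos'][5])"
```

```text
[-0.45308188  0.04696784  0.08331943] [-0.42196895 -3.64423499  2.96790366] [9.79343093e-04 8.68644854e-01 4.95434186e-01 3.55092837e-04] 1.161046175154391
```

Call:
{"fn": "carry_out", "kwargs": {"linear": [[0,0,-0.0002],[0,0,-0.0002],[0,0,-0.0002],[0,0,-0.0002]], "angular": [[0,0,-1],[0,0,-1],[0,0,-1],[0,0,-1]], "hand": [0,0,0,0]}}

```text
clock: 9.08
position: [0.4515, 0.412, 0.3583]
ee_rot: [0.0, 0.936, 0.352, 0.004]
contact_force: [5.7, 0.2, 0.1]
width: 0.0373
gripper_force: 30.3
```

```bash
python3 -c "
from h import *
s=manip.get_state();print(s['moment'],s['contact_force'],s['ee_rot'],s['qpos'][5])"
```

```text
[ 0.3253057  -1.03867659  0.82090955] [5.68034964 0.17724945 0.06894896] [7.49766088e-05 9.36106832e-01 3.51690982e-01 4.17699665e-03] 1.4792725642390816
```

Moment jumped to 0.82 N m: cap1 is at its stop after about 1.5 rad. On to cap2, turning the wrist back.

Call:
{"fn": "carry_out", "kwargs": {"linear": [[0,0,0],[0,0,0],[0,0,0],[0,0,0.04],[0,0,0.05],[0,0,0.055],[0.02,-0.008,0],[0.03,-0.012,0]], "angular": [[0,0,0],[0,0,0],[0,0,0],[0,0,0],[0,0,0],[0,0,1],[0,0,1],[0,0,1]], "hand": [0.8,0.8,0.8,0.8,0.8,0.8,0.8,0.8]}}

```text
clock: 9.75
position: [0.4739, 0.4019, 0.4318]
ee_rot: [-0.001, 0.885, 0.465, 0.002]
contact_force: [0.0, -0.8, -1.0]
width: 0.0683
gripper_force: 0.0
```

Call:
{"fn": "carry_out", "kwargs": {"linear": [[0.03,-0.012,0],[0.03,-0.012,0],[0.03,-0.012,0],[0.03,-0.012,0],[0.03,-0.012,0],[0.03,-0.012,0],[0.03,-0.012,0],[0.02,-0.006,0]], "angular": [[0,0,1],[0,0,1],[0,0,1],[0,0,1],[0,0,1],[0,0,1],[0,0,1],[0,0,1]], "hand": [0.8,0.8,0.8,0.8,0.8,0.8,0.8,0.8]}}

```text
clock: 10.42
position: [0.5909, 0.3555, 0.4286]
ee_rot: [0.0, 0.695, 0.719, -0.0]
contact_force: [0.6, 0.3, -0.6]
width: 0.0687
gripper_force: 0.0
```

Call:
{"fn": "carry_out", "kwargs": {"linear": [[0,0,0],[0,0,0],[0,0,0],[0,0,0],[0,0,0],[0,0,0],[0,0,0]], "angular": [[0,0,1],[0,0,1],[0,0,1],[0,0,1],[0,0,0],[0,0,0],[0,0,0]], "hand": [0.8,0.8,0.8,0.8,0.8,0.8,0.8]}}

```text
clock: 11.0
position: [0.5897, 0.3564, 0.429]
ee_rot: [-0.0, 0.574, 0.819, -0.0]
contact_force: [-0.3, -0.2, -0.6]
width: 0.068
gripper_force: 0.0
```

Run:
```python
from h import *
st=snap('wrist','w3.png',k=1.5625); print(st['clock'],st['position'],st['ee_rot'],st['qpos'],st['width'])
c=cam('wrist',st); print(proj(c,[.587,.36,.185])*1.5625)
```

```text
11.0 [0.58967689 0.35637016 0.42896119] [-9.45863998e-05  5.73902583e-01  8.18923566e-01 -9.14034764e-05] [4.42692848e-01 4.41273315e-01 1.19090735e+00 7.42713431e-05
 1.50966440e+00 9.44188785e-02] 0.06801158556432195
[392.52627815 309.11919206]
```

View pics/w3.png

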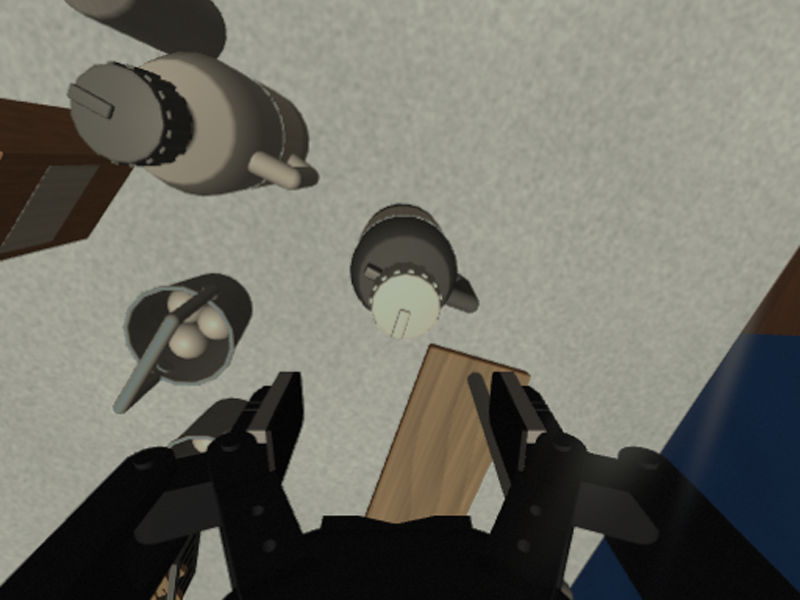

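Cap1's rib (upper left, from (117,112) to (72,92)) now points to world -x, so it is tight. Cap2's top is at (405,305) with its rib pointing down (400,322), about 1.7 rad to go.

Run:
```python
from h import *
c=cam('wrist'); s=manip.get_state()
P=atz(c,405/1.5625,305/1.5625,.185);E=atz(c,440/1.5625,305/1.5625,.185); print(P,np.linalg.norm(P-E),P-s['position'])
```

```text
[0.59249587 0.3645114  0.185     ] 0.018676807106507765 [ 0.00278021  0.00813458 -0.24393923]
```

Call:
{"fn": "carry_out", "kwargs": {"linear": [[0.0019,0.0054,-0.03],[0.0019,0.0054,-0.04],[0.0019,0.0054,-0.04],[0,0,-0.04],[0,0,-0.03],[0,0,-0.022],[0,0,0],[0,0,0]], "angular": [[0,0,0],[0,0,0],[0,0,0],[0,0,0],[0,0,0],[0,0,0],[0,0,0],[0,0,0]], "hand": [0.8,0.8,0.8,0.8,0.8,0.8,0.8,0.8]}}

```text
clock: 11.72
position: [0.5927, 0.3645, 0.3277]
ee_rot: [-0.0, 0.574, 0.819, -0.0]
contact_force: [0.3, 0.6, 1.4]
width: 0.0682
gripper_force: 0.0
```

Call:
{"fn": "carry_out", "kwargs": {"linear": [[0,0,0],[0,0,0],[0,0,0],[0,0,0],[0,0,0],[0,0,0]], "angular": [[0,0,0],[0,0,0],[0,0,0],[0,0,0],[0,0,0],[0,0,0]], "hand": [0,0,0,0,0,0], "force": 30}}

```text
clock: 12.22
position: [0.5921, 0.3643, 0.3298]
ee_rot: [0.0, 0.573, 0.819, 0.0]
contact_force: [-4.3, -1.8, 5.6]
width: 0.0374
gripper_force: 30.1
```

Call:
{"fn": "carry_out", "kwargs": {"linear": [[0,0,-0.0002],[0,0,-0.0002],[0,0,-0.0002],[0,0,-0.0002],[0,0,-0.0002],[0,0,-0.0002],[0,0,-0.0002],[0,0,-0.0002]], "angular": [[0,0,-1],[0,0,-1],[0,0,-1],[0,0,-1],[0,0,-1],[0,0,-1],[0,0,-1],[0,0,-1]], "hand": [0,0,0,0,0,0,0,0]}}

```text
clock: 12.88
position: [0.5927, 0.3643, 0.329]
ee_rot: [0.0, 0.803, 0.596, 0.001]
contact_force: [-1.0, -1.6, 3.6]
width: 0.037
gripper_force: 30.1
```

Call:
{"fn": "carry_out", "kwargs": {"linear": [[0,0,-0.0002],[0,0,-0.0002],[0,0,-0.0002],[0,0,-0.0002],[0,0,-0.0002],[0,0,-0.0002],[0,0,-0.0002],[0,0,-0.0002]], "angular": [[0,0,-1],[0,0,-1],[0,0,-1],[0,0,-1],[0,0,-1],[0,0,-1],[0,0,-1],[0,0,-1]], "hand": [0,0,0,0,0,0,0,0]}}

```text
clock: 13.55
position: [0.5932, 0.364, 0.3281]
ee_rot: [0.001, 0.95, 0.313, 0.001]
contact_force: [1.0, -2.6, 4.4]
width: 0.037
gripper_force: 30.0
```

Call:
{"fn": "carry_out", "kwargs": {"linear": [[0,0,-0.0002],[0,0,-0.0002],[0,0,-0.0002],[0,0,-0.0002]], "angular": [[0,0,-1],[0,0,-1],[0,0,-1],[0,0,-1]], "hand": [0,0,0,0]}}

```text
clock: 13.88
position: [0.5933, 0.3637, 0.3277]
ee_rot: [0.001, 0.988, 0.158, 0.002]
contact_force: [0.8, -3.7, 4.0]
width: 0.0372
gripper_force: 30.0
```

```bash
python3 -c "
from h import *
s=manip.get_state();print(s['moment'],s['contact_force'],s['ee_rot'],s['qpos'][5])"
```

```text
[-0.40929901  0.04824303  0.0352413 ] [ 0.80666494 -3.69800615  4.04539297] [7.84390708e-04 9.87513528e-01 1.57523629e-01 1.65036899e-03] 1.7058163005970686
```

Call:
{"fn": "carry_out", "kwargs": {"linear": [[0,0,-0.0002],[0,0,-0.0002],[0,0,-0.0002],[0,0,-0.0002]], "angular": [[0,0,-1],[0,0,-1],[0,0,-1],[0,0,-1]], "hand": [0,0,0,0]}}

```text
clock: 14.22
position: [0.5948, 0.3634, 0.3275]
ee_rot: [0.001, 1.0, -0.001, 0.004]
contact_force: [6.1, -4.6, 1.6]
width: 0.0371
gripper_force: 29.9
```

```bash
python3 -c "
from h import *
s=manip.get_state();print(s['moment'],s['contact_force'],s['ee_rot'],s['qpos'][5])"
```

```text
[-0.71071132 -1.24697172  0.73486125] [ 6.08381264 -4.61372525  1.63187775] [ 9.78815419e-04  9.99989487e-01 -6.10993859e-04  4.43790807e-03] 2.0238700051425424
```

Cap2 is at its stop too (0.73 N m). Release, lift, and hover over the nearer pail.

Call:
{"fn": "carry_out", "kwargs": {"linear": [[0,0,0],[0,0,0],[0,0,0],[0,0,0.04],[0,0,0.06],[0,0,0.08],[-0.02,-0.016,0.06],[-0.03,-0.024,0]], "angular": [[0,0,0],[0,0,0],[0,0,0],[0,0,0],[0,0,0],[0,0,1],[0,0,1],[0,0,1]], "hand": [0.8,0.8,0.8,0.8,0.8,0.8,0.8,0.8]}}

```text
clock: 14.88
position: [0.569, 0.3457, 0.4528]
ee_rot: [-0.003, 0.992, 0.123, 0.007]
contact_force: [0.8, 0.2, 1.1]
width: 0.0683
gripper_force: 0.0
```

Call:
{"fn": "carry_out", "kwargs": {"linear": [[-0.03,-0.024,0],[-0.03,-0.024,0],[-0.03,-0.024,0],[-0.03,-0.024,0],[-0.03,-0.024,0],[-0.03,-0.024,0],[-0.03,-0.024,0],[-0.03,-0.024,0]], "angular": [[0,0,1],[0,0,1],[0,0,1],[0,0,1],[0,0,1],[0,0,1],[0,0,1],[0,0,1]], "hand": [0.8,0.8,0.8,0.8,0.8,0.8,0.8,0.8]}}

```text
clock: 15.55
position: [0.4466, 0.2481, 0.4455]
ee_rot: [-0.0, 0.904, 0.428, -0.0]
contact_force: [-0.1, 0.1, 0.2]
width: 0.0683
gripper_force: 0.0
```

Call:
{"fn": "carry_out", "kwargs": {"linear": [[-0.005,-0.012,0],[0,0,0],[0,0,0],[0,0,0],[0,0,0],[0,0,0],[0,0,0],[0,0,0]], "angular": [[0,0,1],[0,0,1],[0,0,1],[0,0,1],[0,0,1],[0,0,0.4],[0,0,0],[0,0,0]], "hand": [0.8,0.8,0.8,0.8,0.8,0.8,0.8,0.8]}}

```text
clock: 16.22
position: [0.445, 0.2426, 0.4456]
ee_rot: [-0.0, 0.792, 0.61, 0.0]
contact_force: [-1.6, -0.1, 0.5]
width: 0.0685
gripper_force: 0.0
```

Run:
```python
from h import *
st=snap('wrist','w4.png',k=1.5625); print(st['clock'],st['position'],st['ee_rot'],st['qpos'],st['width'])
```

```text
16.2167 [0.44497566 0.24255881 0.44556996] [-1.36756845e-04  7.92465559e-01  6.09916649e-01  1.40989229e-05] [3.61603682e-01 1.50932021e-01 1.56991597e+00 2.72996151e-04
 1.42079703e+00 6.20448377e-01] 0.06853411461666686
```

View pics/w4.png

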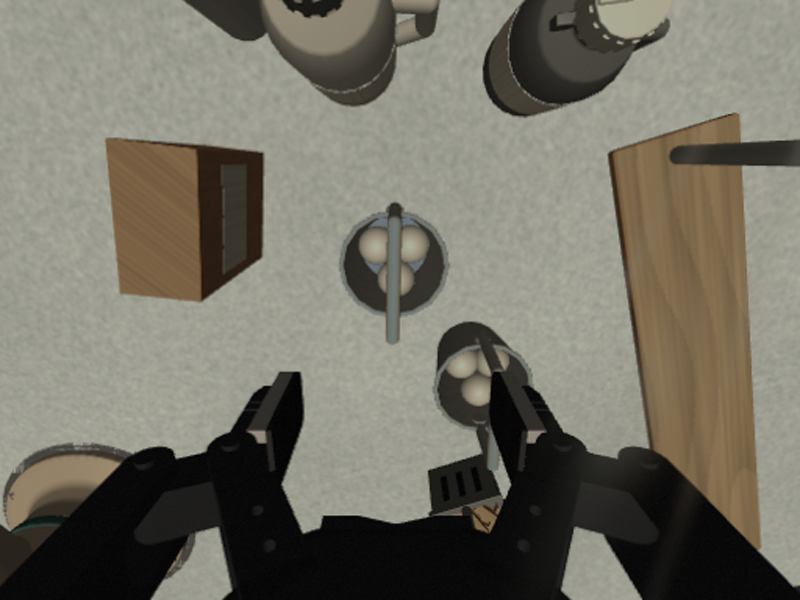

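The near pail's bar runs from (395,208) to (392,340). The other pail's bar is at about (484,338)–(493,466). The carton is at the left, clear.

Run:
```python
from h import *
c=cam('wrist'); s=manip.get_state()
for a,b in(((395,208),(392,340)),((484,338),(493,466))):
    A,B=[atz(c,u/1.5625,v/1.5625,.13) for u,v in(a,b)]; m=(A+B)/2; print('mid',m,'len',np.linalg.norm(A-B),'yaw',np.arctan2((A-B)[1],(A-B)[0]),m-s['position'])
print('yaw now',2*np.arctan2(s['ee_rot'][2],s['ee_rot'][1]))
```

```text
mid [0.44457546 0.24505803 0.13      ] len 0.0952681077878764 yaw 1.2902094369037669 [-0.00043895  0.00250025 -0.31558489]
mid [0.48966076 0.12688381 0.13      ] len 0.11458062195171537 yaw 1.4431155776074287 [ 0.04464635 -0.11567397 -0.31558489]
yaw now 1.3119014077841844
```

Call:
{"fn": "carry_out", "kwargs": {"linear": [[-0.0068,-0.0196,-0.05],[-0.0068,-0.0196,-0.06],[0,0,-0.06],[0,0,-0.06],[0,0,-0.05],[0,0,-0.03],[0,0,-0.015],[0,0,0]], "angular": [[0,0,-0.27],[0,0,0],[0,0,0],[0,0,0],[0,0,0],[0,0,0],[0,0,0],[0,0,0]], "hand": [0.5,0.5,0.5,0.5,0.5,0.5,0.5,0.5]}}

```text
clock: 16.93
position: [0.4379, 0.2227, 0.2816]
ee_rot: [-0.001, 0.799, 0.601, -0.002]
contact_force: [-0.4, -0.6, -0.1]
width: 0.0429
gripper_force: 0.0
```

Call:
{"fn": "carry_out", "kwargs": {"linear": [[0,0,0],[0,0,0],[0,0,0],[0,0,0],[0,0,0],[0,0,0],[0,0,0]], "angular": [[0,0,0],[0,0,0],[0,0,0],[0,0,0],[0,0,0],[0,0,0],[0,0,0]], "hand": [0,0,0,0,0,0,0], "force": 80}}

```text
clock: 17.52
position: [0.4386, 0.223, 0.2844]
ee_rot: [0.0, 0.799, 0.601, 0.001]
contact_force: [-1.6, -0.1, 6.2]
width: 0.0072
gripper_force: 78.4
```

Run:
```python
from h import *
s=manip.get_state();print(s['position'],s['contact_force'],s['width'],2*np.arctan2(s['ee_rot'][2],s['ee_rot'][1]))
```

```text
[0.43861746 0.22303167 0.28444696] [-1.59787392 -0.06561746  6.1733533 ] 0.007177636579453101 1.2906603730669626
```

Firmly gripped (78 N). Lift, align with the rack and go to just in front of hook0, then look.

Call:
{"fn": "carry_out", "kwargs": {"linear": [[0,0,0.02],[0,0,0.04],[0,0,0.06],[0,0,0.07],[0,0,0.06],[0,0,0.04],[0,0,0.02],[0,0,0.011]], "angular": [[0,0,0],[0,0,0],[0,0,0],[0,0,0],[0,0,0],[0,0,0.3],[0,0,0.5],[0,0,0.7]], "hand": [0,0,0,0,0,0,0,0]}}

```text
clock: 18.18
position: [0.4384, 0.2228, 0.4458]
ee_rot: [0.001, 0.761, 0.649, 0.002]
contact_force: [0.2, -0.1, -1.6]
width: 0.0072
gripper_force: 78.5
```

Call:
{"fn": "carry_out", "kwargs": {"linear": [[0.02,-0.007,0],[0.035,-0.013,0],[0.045,-0.017,0],[0.05,-0.017,0],[0.045,-0.016,0],[0.035,-0.013,0],[0.025,-0.009,0],[0.018,-0.006,0]], "angular": [[0,0,0.7],[0,0,0.7],[0,0,0.6],[0,0,0.4],[0,0,0.2],[0,0,0],[0,0,0],[0,0,0]], "hand": [0,0,0,0,0,0,0,0]}}

```text
clock: 18.85
position: [0.576, 0.1732, 0.443]
ee_rot: [-0.0, 0.69, 0.723, -0.0]
contact_force: [0.2, -0.2, -1.0]
width: 0.0074
gripper_force: 78.4
```

Call:
{"fn": "carry_out", "kwargs": {"linear": [[0,0,0],[0,0,0],[0,0,0],[0,0,0]], "angular": [[0,0,0],[0,0,0],[0,0,0],[0,0,0]], "hand": [0,0,0,0]}}

```text
clock: 19.18
position: [0.5739, 0.1743, 0.4438]
ee_rot: [-0.0, 0.69, 0.724, -0.0]
contact_force: [0.7, 0.7, -2.1]
width: 0.0072
gripper_force: 78.4
```

Run:
```python
from h import *
st=snap('wrist','w5.png',k=1.5625); print(st['clock'],st['position'],st['ee_rot'],st['width'],st['contact_force'],2*np.arctan2(st['ee_rot'][2],st['ee_rot'][1]))
```

```text
19.1833 [0.57385881 0.17430047 0.44382602] [-2.50814372e-04  6.89722078e-01  7.24074159e-01 -6.41222136e-05] 0.007196187566896786 [ 0.65605312  0.73544086 -2.0808754 ] 1.6193822851812167
```

View pics/w5.png

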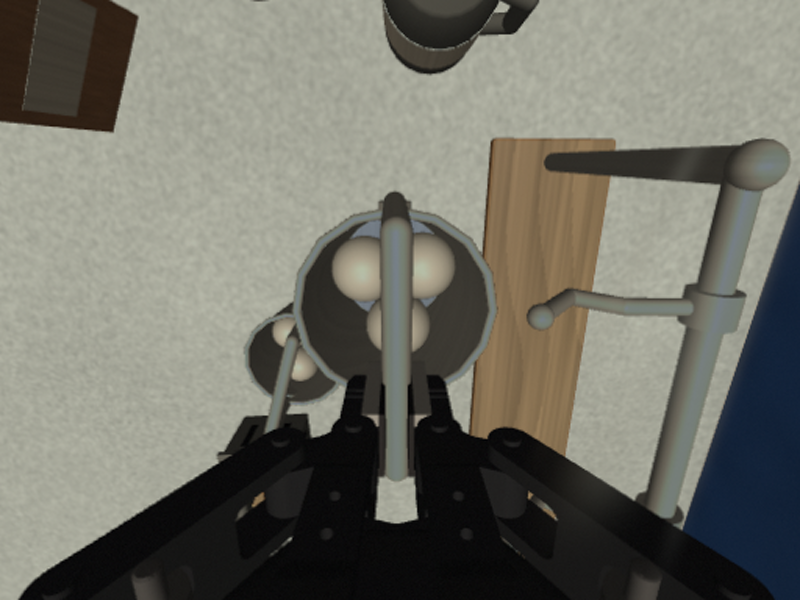

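The pail hangs straight in the gripper; its bar runs from (397,205) to (397,478). Hook0's tip ball is at (541,317), its collar at (712,308), and the rail runs from (752,168) to (660,515).

Run:
```python
from h import *
c=cam('wrist'); s=manip.get_state(); n=lambda a:np.round(a,4)
k=1.5625
t=atz(c,541/k,317/k,.250); print('tip',n(t)); print('tip scene', [n(atz(cam('scene'),210+u/4,110+v/4,.25)) for u,v in((537,327),(397,378),(247,428))])
A=atz(c,712/k,308/k,.236);B=atz(c,752/k,168/k,.236);C=atz(c,660/k,515/k,.236); print('collar',n(A),n(B),n(C),'yaw',np.arctan2(*(-(C-B)[:2])[::-1]))
print('hook wire pt',n(atz(c,575/k,294/k,.223)),n(atz(c,625/k,305/k,.234)))
a,b=[atz(c,397/k,v/k,s['position'][2]-.155) for v in(222,478)]; print('bar',n(a),n(b),n((a+b)/2))
for L in (-.047,-.042,.042,.047):
  print(proj(c,np.array([s['position'][0],s['position'][1]+.023+L,s['position'][2]-.155]))*k)
```

```text
tip [0.6332 0.1964 0.25  ]
tip scene [array([0.6332, 0.197 , 0.25  ]), array([0.6395, 0.0783, 0.25  ]), array([ 0.6423, -0.0423,  0.25  ])]
collar [0.7134 0.1994 0.236 ] [0.7121 0.2585 0.236 ] [0.719  0.0833 0.236 ] yaw 1.6103869900533425
hook wire pt [0.6578 0.1989 0.223 ] [0.676  0.1982 0.234 ]
bar [0.5716 0.2378 0.2889] [0.5763 0.1464 0.2889] [0.574  0.1921 0.2889]
[390.867271   468.93754533]
[391.5337586  457.28401943]
[405.27344119 217.26461055]
[406.28239127 199.65566418]
```

Call:
{"fn": "carry_out", "kwargs": {"linear": [[0.0155,0,-0.0115],[0.0155,0,-0.0115],[0.0155,0,-0.0115],[0.0155,0,-0.0115],[0,0,0],[0,0,0]], "angular": [[0,0.625,0],[0,0.625,0],[0,0.625,0],[0,0.625,0],[0,0,0],[0,0,0]], "hand": [0,0,0,0,0,0]}}

```text
clock: 19.73
position: [0.6059, 0.1741, 0.42]
ee_rot: [-0.072, 0.686, 0.72, -0.069]
contact_force: [-0.1, 1.0, -2.7]
width: 0.0071
gripper_force: 78.4
```

```bash
cat > g.py <<'E'
from h import *
s=manip.get_state();q=s['ee_rot'];r=R.from_quat([q[1],q[2],q[3],q[0]])
print('t',round(s['clock'],2),'grasp',np.round(s['position']+r.apply([0,0,.155]),4),'tcp',np.round(s['position'],4),'zaxis',np.round(r.as_matrix()[:,2],3),'F',np.round(s['contact_force'],1),'w',round(s['width'],4),'yaw',np.round(np.arctan2(r.as_matrix()[1,0],r.as_matrix()[0,0]),3))
E
python3 g.py
```

```text
t 19.73 grasp [0.5752 0.1741 0.2681] tcp [0.6059 0.1741 0.42  ] zaxis [-0.199 -0.    -0.98 ] F [-0.1  1.  -2.7] w 0.0071 yaw 1.618
```

Call:
{"fn": "carry_out", "kwargs": {"linear": [[0.015,0,0.001],[0.021,0,0.001],[0.022,0,0],[0.022,0,0],[0.022,0,0],[0.022,0,0],[0.021,0,0],[0.021,0,0]], "angular": [[0,0,0],[0,0,0],[0,0,0],[0,0,0],[0,0,0],[0,0,0],[0,0,0],[0,0,0]], "hand": [0,0,0,0,0,0,0,0]}}

```text
clock: 20.4
position: [0.6876, 0.1744, 0.4211]
ee_rot: [-0.074, 0.686, 0.72, -0.071]
contact_force: [-8.2, 1.4, -9.7]
width: 0.0073
gripper_force: 77.7
```

```bash
python3 g.py
```

```text
t 20.4 grasp [0.656  0.1744 0.2693] tcp [0.6876 0.1744 0.4211] zaxis [-0.204  0.    -0.979] F [-8.2  1.4 -9.7] w 0.0073 yaw 1.619
```

Light contact of the rim under the wire; lower now, then untilt.

Call:
{"fn": "carry_out", "kwargs": {"linear": [[0,0,-0.014],[0,0,-0.014],[0,0,-0.012],[0,0,0],[0,0,0]], "angular": [[0,0,0],[0,0,0],[0,0,0],[0,0,0],[0,0,0]], "hand": [0,0,0,0,0]}}

```text
clock: 20.82
position: [0.6883, 0.1738, 0.4016]
ee_rot: [-0.072, 0.687, 0.72, -0.069]
contact_force: [-0.7, -0.0, -1.0]
width: 0.0071
gripper_force: 78.6
```

```bash
python3 g.py
```

```text
t 20.82 grasp [0.6575 0.1738 0.2497] tcp [0.6883 0.1738 0.4016] zaxis [-0.199 -0.    -0.98 ] F [-0.7 -0.  -1. ] w 0.0071 yaw 1.618
```

Call:
{"fn": "carry_out", "kwargs": {"linear": [[-0.0155,0,-0.004],[-0.0155,0,-0.004],[-0.0155,0,-0.004],[-0.0155,0,-0.004],[0,0,0],[0,0,0]], "angular": [[0,-0.625,0],[0,-0.625,0],[0,-0.625,0],[0,-0.625,0],[0,0,0],[0,0,0]], "hand": [0,0,0,0,0,0]}}

```text
clock: 21.32
position: [0.6571, 0.1739, 0.3948]
ee_rot: [0.0, 0.69, 0.724, 0.0]
contact_force: [0.4, -0.4, -1.1]
width: 0.0068
gripper_force: 78.7
```

```bash
python3 g.py
```

```text
t 21.32 grasp [0.6572 0.174  0.2398] tcp [0.6571 0.1739 0.3948] zaxis [ 0.  0. -1.] F [ 0.4 -0.4 -1.1] w 0.0068 yaw 1.619
```

Call:
{"fn": "carry_out", "kwargs": {"linear": [[0,0,-0.003],[0,0,-0.003],[0,0,-0.003],[0,0,-0.002],[0,0,0]], "angular": [[0,0,0],[0,0,0],[0,0,0],[0,0,0],[0,0,0]], "hand": [0,0,0,0,0]}}

```text
clock: 21.73
position: [0.6583, 0.1737, 0.389]
ee_rot: [0.0, 0.69, 0.724, 0.0]
contact_force: [-0.2, -0.4, 3.8]
width: 0.0067
gripper_force: 79.2
```

```bash
python3 g.py
```

```text
t 21.73 grasp [0.6585 0.1737 0.234 ] tcp [0.6583 0.1737 0.389 ] zaxis [ 0.001  0.    -1.   ] F [-0.2 -0.4  3.8] w 0.0067 yaw 1.618
```

Seated (load taken by the hook). Release part-open, lift, and hover over the second pail.

Call:
{"fn": "carry_out", "kwargs": {"linear": [[0,0,0],[0,0,0],[0,0,0],[0,0,0],[0,0,0.02],[0,0,0.04],[0,0,0.06],[-0.02,-0.01,0.04]], "angular": [[0,0,0],[0,0,0],[0,0,0],[0,0,0],[0,0,0],[0,0,0],[0,0,0],[0,0,-0.3]], "hand": [0.15,0.3,0.4,0.4,0.4,0.4,0.4,0.4]}}

```text
clock: 22.4
position: [0.6491, 0.1694, 0.4703]
ee_rot: [0.001, 0.699, 0.715, 0.002]
contact_force: [0.4, -0.5, 1.0]
width: 0.0342
gripper_force: 0.0
```

Call:
{"fn": "carry_out", "kwargs": {"linear": [[-0.04,-0.01,0],[-0.05,-0.012,0],[-0.055,-0.014,0],[-0.055,-0.014,0],[-0.05,-0.014,0],[-0.04,-0.014,0],[-0.02,-0.006,0],[-0.005,0,0]], "angular": [[0,0,-0.4],[0,0,-0.4],[0,0,-0.4],[0,0,-0.4],[0,0,-0.3],[0,0,-0.3],[0,0,0],[0,0,0]], "hand": [0.5,0.5,0.5,0.5,0.5,0.5,0.5,0.5]}}

```text
clock: 23.07
position: [0.4888, 0.1265, 0.4693]
ee_rot: [0.0, 0.759, 0.651, 0.001]
contact_force: [-0.3, 0.7, 0.2]
width: 0.0424
gripper_force: 0.0
```

Call:
{"fn": "carry_out", "kwargs": {"linear": [[0,0,0],[0,0,0],[0,0,0],[0,0,0]], "angular": [[0,0,0],[0,0,0],[0,0,0],[0,0,0]], "hand": [0.5,0.5,0.5,0.5]}}

```text
clock: 23.4
position: [0.4915, 0.1271, 0.4677]
ee_rot: [-0.0, 0.759, 0.651, -0.0]
contact_force: [-0.5, 0.1, -0.1]
width: 0.0427
gripper_force: 0.0
```

```bash
python3 g.py
python3 - <<'E'
from h import *
snap('wrist','w6.png'); snap('side','d6.png')
a=cv2.imread('pics/raw_w6.png'); b=cv2.imread('pics/raw_d6.png')[115:305,200:360]
b=cv2.resize(b,None,fx=2,fy=2,interpolation=cv2.INTER_CUBIC)
a=cv2.resize(a,(480,360)); o=np.zeros((380,800,3),np.uint8); o[:360,:480]=a; o[:,480:]=b; cv2.imwrite('pics/w6m.png',o)
E
```

```text
t 23.4 grasp [0.4915 0.1271 0.3127] tcp [0.4915 0.1271 0.4677] zaxis [-0.  0. -1.] F [-0.5  0.1 -0.1] w 0.0427 yaw 1.419
```

View pics/w6m.png

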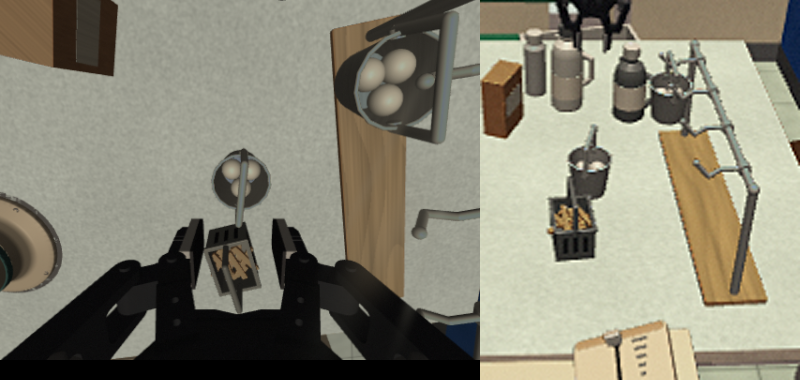

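Pail B hangs on hook0 in both views, and the slide sits at the large end. The second pail's bar runs from (243,152) to (239,226) in the left panel; hook1's tip is at (419,234).

Run:
```python
from h import *
c=cam('wrist'); s=manip.get_state(); k=.9375
A,B=[atz(c,u/k,v/k,.13) for u,v in((243.5,152),(239,226))]; m=(A+B)/2; yw=np.arctan2((A-B)[1],(A-B)[0]); g=m-.023*np.array([np.cos(yw),np.sin(yw),0]); print('mid',m,'len',np.linalg.norm(A-B),'yaw',yw,'g',g,g-s['position'])
A,B=[atz(c,u/k,v/k,.12) for u,v in((224,248),(239,307))];print('basket',A,B,(A+B)/2)
print('hook1 tip',atz(c,419/k,234/k,.25))
A,B=[atz(c,u/k,v/k,.234) for u,v in((449,15),(438,138))];print('hung bar',A,B)
```

```text
mid [0.4908762  0.08994691 0.13      ] len 0.1024274108129969 yaw 1.3686184844806266 g [0.48625772 0.06741538 0.13      ] [-0.00493574 -0.05959597 -0.33766372]
basket [0.45310704 0.00221696 0.12      ] [ 0.45865382 -0.10765766  0.12      ] [ 0.45588043 -0.05272035  0.12      ]
hook1 tip [0.63670538 0.07577816 0.25      ]
hung bar [0.6553658  0.23657521 0.234     ] [0.6565502  0.15092671 0.234     ]
```

Run:
```python
from h import *
c=cam('wrist'); k=.9375
for u,v in((241,180),(241,150),(241,210),(213,180),(270,180)): print(np.round(atz(c,u/k,v/k,.08),4))
print('pred bar ends for mid .0899', [proj(c,[.4909+t*.2,.0899+t*.98,.128])*k for t in(-.047,-.042,.042,.047)])
d=cam('side'); b=cv2.imread('pics/raw_d6.png')
print('side rim ctr',atz(d,200+(590-480)/2,115+160/2,.08), 'init', atz(d,200+163/3,115+225/3,.08))
im=cv2.imread('pics/raw_w6.png',0)[150:260,215:300]; print(im[::6,::3])
```

```text
[0.4911 0.0878 0.08  ]
[0.4976 0.1326 0.08  ]
[0.484  0.0394 0.08  ]
[0.45  0.094 0.08 ]
[0.5336 0.0814 0.08  ]
pred bar ends for mid .0899 [array([239.21061107, 222.55812857]), array([239.40801135, 219.25795152]), array([243.01922483, 158.91823122]), array([243.25350891, 155.00575946])]
side rim ctr [0.49255047 0.0739608  0.08      ] init [0.4912759  0.10785402 0.08      ]
[[159 166 163 165 162 157 158 161 155 157 160 160 158 157 167 169 161 162
  159 160 161 163 161 160 155 161 157 165 161]
 [161 156 155 155 158 163 158 156 160 157 158 157 159 162 157 159 158 160
  168 162 156 163 156 158 162 163 158 161 160]
 [166 157 157 160 162 160 156 157 155 163 140  40  40  46  44  47  50 121
  160 160 160 157 166 159 160 165 159 163 157]
 [162 165 161 161 161 166 163 159 129 105 116  77 114 112  43  46  47 111
  115 116 158 166 155 161 157 162 158 155 161]
 [163 163 162 163 161 164 116 102  91 118 129 129 120  97  77 113 101 124
  119 106  67 112 117 161 161 161 160 156 161]
 [162 157 167 163 158 119  38  55 133 154 168 169 152 133 102 118 102 167
  159 145 120  48  62 114 166 159 158 160 15
[... 876 characters left out ...]
153 159 156 149 152 154  67 113 113 161 156 150
  159 161 160 155 150 152 155 154 153 153 150]
 [  6 159 149 161 157 157 153 161 155 158 156 154  70 115 106 155 153 160
  156 151 152 155 154 147 153 138   8  45  46]
 [  6 159 156 157 153 153 156 162 144 135  48  28  70 117  86  28 149 154
  153 157 160 151 159 161 153  70   5  18  46]
 [  5 158 153  28  30  27  27  27  25   3  29  28   5  29  28  28  37 151
  149 152 154 156 158 155 156  37   7   5  45]
 [  5 152 133  29  28   5  21  28  13   9  28  27   3  28  28  29  16 107
  150 152 155 155 154 153 154   4   6   4   9]
 [  5 125  27  28  26   8  30  29  31  24  30  55  73 109  94  91  92  11
  154 158 159 154 153 150 154   6   4   6   6]]
```

The second pail was knocked about 2–3 cm towards -y (rim centre now (0.491,0.088), radius 45 mm checks out). Refining its bar yaw.

Run:
```python
from h import *
c=cam('wrist'); im=cv2.imread('pics/raw_w6.png',0).astype(float); P=[]
for v in range(192,238,3):
    r=im[v,246:268]; i=[j for j in range(22) if 93<r[j]<122]; P.append((v,246+np.array(i)))
for v,i in P: print(v,i)
for (a,b) in (((260.5,178),(255.7,234)),): 
    A,B=[atz(c,*x,.128) for x in(a,b)];print(A,B,np.arctan2((A-B)[1],(A-B)[0]))
```

```text
192 [246 247 248 252 253 254 256 257 258 259 260 261 266 267]
195 [249 250 256 257 258 259 260 261 263 264]
198 [247 248 254 255 256 257 258 259 260 261 262 265 266]
201 [247 254 255 256 257 258 259 260 261 262 265 266]
204 [248 254 255 256 257 258 259 260 261 265 266]
207 [250 255 256 257 258 259 260 261 263 264]
210 [254 255 256 257 258 259 260]
213 [254 255 256 257 258 259]
216 [254 255 256 257 258 259]
219 [253 254 255 256 257 258 259]
222 [248 250 251 253 254 255 256 257 258 259 260 261 262 263 264 265]
225 [253 254 255 256 257 258 259]
228 [252 253 254 255 256 257 258 259]
231 [252 253 254 255 256 257 258 259]
234 [252 253 254 255 256 257 258]
237 [252 253 254 255 256 257]
[0.49932728 0.12062458 0.128     ] [0.48289026 0.04850266 0.128     ] 1.3467176429566818
```

Call:
{"fn": "carry_out", "kwargs": {"linear": [[-0.0026,-0.03,-0.02],[-0.0026,-0.04,-0.04],[-0.0026,-0.04,-0.06],[-0.0026,-0.011,-0.07],[0,0,-0.07],[0,0,-0.06],[0,0,-0.035],[0,0,-0.014]], "angular": [[0,0,-0.5],[0,0,-0.43],[0,0,0],[0,0,0],[0,0,0],[0,0,0],[0,0,0],[0,0,0]], "hand": [0.5,0.5,0.5,0.5,0.5,0.5,0.5,0.5]}}

```text
clock: 24.17
position: [0.4843, 0.0662, 0.2804]
ee_rot: [-0.002, 0.783, 0.623, -0.002]
contact_force: [-0.7, 0.5, -0.3]
width: 0.0426
gripper_force: 0.0
```

Call:
{"fn": "carry_out", "kwargs": {"linear": [[0,0,0],[0,0,0],[0,0,0],[0,0,0],[0,0,0],[0,0,0],[0,0,0],[0,0,0]], "angular": [[0,0,0],[0,0,0],[0,0,0],[0,0,0],[0,0,0],[0,0,0],[0,0,0],[0,0,0]], "hand": [0.5,0,0,0,0,0,0,0], "force": 80}}

```text
clock: 24.83
position: [0.4856, 0.0664, 0.2851]
ee_rot: [0.001, 0.782, 0.623, 0.001]
contact_force: [-0.4, -0.9, 6.1]
width: 0.0074
gripper_force: 78.3
```

```bash
python3 g.py
```

```text
t 24.83 grasp [0.486  0.0663 0.1301] tcp [0.4856 0.0664 0.2851] zaxis [ 0.003 -0.    -1.   ] F [-0.4 -0.9  6.1] w 0.0074 yaw 1.344
```

Call:
{"fn": "carry_out", "kwargs": {"linear": [[0,0,0.02],[0,0,0.04],[0,0,0.06],[0,0,0.06],[0,0,0.05],[0,0,0.035],[0,0,0.015],[0,0,0.01]], "angular": [[0,0,0],[0,0,0],[0,0,0],[0,0,0],[0,0,0.9],[0,0,0.9],[0,0,0.9],[0,0,0.68]], "hand": [0,0,0,0,0,0,0,0]}}

```text
clock: 25.5
position: [0.4851, 0.0664, 0.4303]
ee_rot: [0.001, 0.69, 0.724, 0.001]
contact_force: [-0.6, 1.2, -1.1]
width: 0.0074
gripper_force: 78.5
```

Call:
{"fn": "carry_out", "kwargs": {"linear": [[0.02,-0.003,-0.0025],[0.03,-0.003,-0.0025],[0.04,-0.003,-0.0025],[0.045,-0.003,-0.0025],[0.045,-0.003,-0.0025],[0.035,-0.003,-0.0025],[0.025,-0.003,-0.0025],[0.0144,-0.003,-0.0025]], "angular": [[0,0.344,0],[0,0.344,0],[0,0.344,0],[0,0.344,0],[0,0.344,0],[0,0.344,0],[0,0.344,0],[0,0.344,0]], "hand": [0,0,0,0,0,0,0,0]}}

```text
clock: 26.17
position: [0.6141, 0.0542, 0.4177]
ee_rot: [-0.079, 0.687, 0.718, -0.076]
contact_force: [-0.4, 0.0, -1.3]
width: 0.0069
gripper_force: 78.4
```

Call:
{"fn": "carry_out", "kwargs": {"linear": [[0,0,0],[0,0,0],[0,0,0],[0,0,0]], "angular": [[0,0,0],[0,0,0],[0,0,0],[0,0,0]], "hand": [0,0,0,0]}}

```text
clock: 26.5
position: [0.6116, 0.0545, 0.419]
ee_rot: [-0.079, 0.687, 0.718, -0.076]
contact_force: [-1.3, -1.2, -2.5]
width: 0.007
gripper_force: 78.4
```

```bash
python3 g.py
python3 - <<'E'
from h import *
snap('wrist','w7.png',k=1.5625)
E
```

```text
t 26.5 grasp [0.5778 0.0545 0.2677] tcp [0.6116 0.0545 0.419 ] zaxis [-0.218  0.    -0.976] F [-1.3 -1.2 -2.5] w 0.007 yaw 1.614
```

View pics/w7.png

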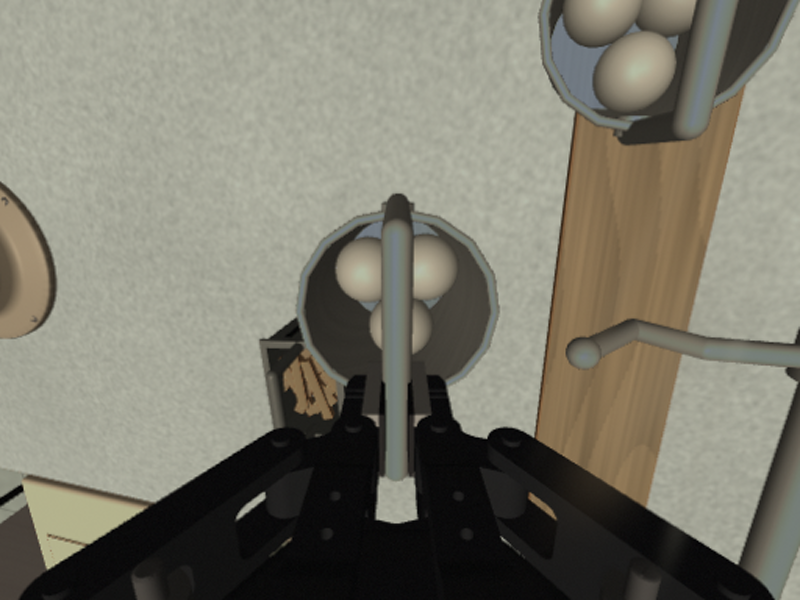

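The pail is held as the first was (bar at column 397). Hook1's tip ball is at (583,352); the first pail still hangs at the top right.

Run:
```python
from h import *
c=cam('wrist');k=1.5625
for u,v,z in((583,352,.25),(635,325,.223),(700,345,.234)): print(np.round(atz(c,u/k,v/k,z),4))
```

```text
[0.6376 0.077  0.25  ]
[0.6607 0.0794 0.223 ]
[0.6785 0.0785 0.234 ]
```

Call:
{"fn": "carry_out", "kwargs": {"linear": [[0.015,0,0.001],[0.022,0,0.001],[0.024,0,0],[0.024,0,0],[0.024,0,0],[0.024,0,0],[0.018,0,-0.01],[0.016,0,-0.014]], "angular": [[0,0,0],[0,0,0],[0,0,0],[0,0,0],[0,0,0],[0,0,0],[0,0,0],[0,0,0]], "hand": [0,0,0,0,0,0,0,0]}}

```text
clock: 27.22
position: [0.6968, 0.0544, 0.4079]
ee_rot: [-0.079, 0.687, 0.718, -0.075]
contact_force: [0.2, 1.4, -2.4]
width: 0.0069
gripper_force: 78.4
```

```bash
python3 g.py
```

```text
t 27.22 grasp [0.6633 0.0544 0.2566] tcp [0.6968 0.0544 0.4079] zaxis [-0.216 -0.    -0.976] F [ 0.2  1.4 -2.4] w 0.0069 yaw 1.614
```

Call:
{"fn": "carry_out", "kwargs": {"linear": [[0,0,-0.008],[0,0,-0.006],[-0.0169,0,-0.003],[-0.0169,0,-0.003],[-0.0169,0,-0.003],[-0.0169,0,-0.003],[0,0,0],[0,0,0]], "angular": [[0,0,0],[0,0,0],[0,-0.688,0],[0,-0.688,0],[0,-0.688,0],[0,-0.688,0],[0,0,0],[0,0,0]], "hand": [0,0,0,0,0,0,0,0]}}

```text
clock: 27.88
position: [0.6608, 0.0545, 0.3951]
ee_rot: [-0.001, 0.691, 0.722, -0.001]
contact_force: [-0.2, 0.1, -1.9]
width: 0.0072
gripper_force: 78.4
```

```bash
python3 g.py
```

```text
t 27.88 grasp [0.6605 0.0545 0.2401] tcp [0.6608 0.0545 0.3951] zaxis [-0.002  0.    -1.   ] F [-0.2  0.1 -1.9] w 0.0072 yaw 1.615
```

Call:
{"fn": "carry_out", "kwargs": {"linear": [[0.004,0,-0.003],[0,0,-0.003],[0,0,-0.003],[0,0,-0.003],[0,0,0]], "angular": [[0,0,0],[0,0,0],[0,0,0],[0,0,0],[0,0,0]], "hand": [0,0,0,0,0]}}

```text
clock: 28.3
position: [0.6647, 0.0542, 0.3907]
ee_rot: [0.001, 0.691, 0.722, 0.001]
contact_force: [-2.0, -0.3, 7.0]
width: 0.0072
gripper_force: 79.9
```

```bash
python3 g.py
```

```text
t 28.3 grasp [0.6651 0.0542 0.2357] tcp [0.6647 0.0542 0.3907] zaxis [ 0.003 -0.    -1.   ] F [-2.  -0.3  7. ] w 0.0072 yaw 1.615
```

Call:
{"fn": "carry_out", "kwargs": {"linear": [[0,0,0],[0,0,0],[0,0,0],[0,0,0],[0,0,0.02],[0,0,0.04],[0,0,0.06],[-0.02,-0.01,0.04]], "angular": [[0,0,0],[0,0,0],[0,0,0],[0,0,0],[0,0,0],[0,0,0],[0,0,0],[0,0,0]], "hand": [0.15,0.3,0.4,0.4,0.4,0.4,0.4,0.4]}}

```text
clock: 28.97
position: [0.6554, 0.0499, 0.4707]
ee_rot: [0.001, 0.691, 0.723, 0.001]
contact_force: [0.5, 0.2, 0.4]
width: 0.0344
gripper_force: 0.0
```

Call:
{"fn": "carry_out", "kwargs": {"linear": [[-0.04,-0.02,0],[-0.06,-0.035,0],[-0.065,-0.04,0],[-0.065,-0.04,0],[-0.065,-0.035,0],[-0.055,-0.03,0],[-0.035,-0.02,0],[-0.017,-0.008,0]], "angular": [[0,0,0],[0,0,0],[0,0,0],[0,0,0],[0,0,0],[0,0,0],[0,0,0],[0,0,0]], "hand": [0.5,0.5,0.5,0.5,0.5,0.5,0.5,0.5]}}

```text
clock: 29.63
position: [0.4507, -0.0654, 0.4697]
ee_rot: [0.001, 0.692, 0.722, -0.0]
contact_force: [-0.2, 0.4, 0.2]
width: 0.0428
gripper_force: 0.0
```

Call:
{"fn": "carry_out", "kwargs": {"linear": [[0,0,0],[0,0,0],[0,0,0],[0,0,0]], "angular": [[0,0,0],[0,0,0],[0,0,0],[0,0,0]], "hand": [0.5,0.5,0.5,0.5]}}

```text
clock: 29.97
position: [0.4543, -0.0643, 0.4685]
ee_rot: [0.0, 0.691, 0.723, 0.0]
contact_force: [0.3, -0.3, 0.1]
width: 0.0427
gripper_force: 0.0
```

```bash
python3 g.py
python3 - <<'E'
from h import *
snap('wrist','w8.png',k=1.5625)
E
```

```text
t 29.97 grasp [ 0.4544 -0.0642  0.3135] tcp [ 0.4543 -0.0643  0.4685] zaxis [ 0.  0. -1.] F [ 0.3 -0.3  0.1] w 0.0427 yaw 1.616
```

View pics/w8.png

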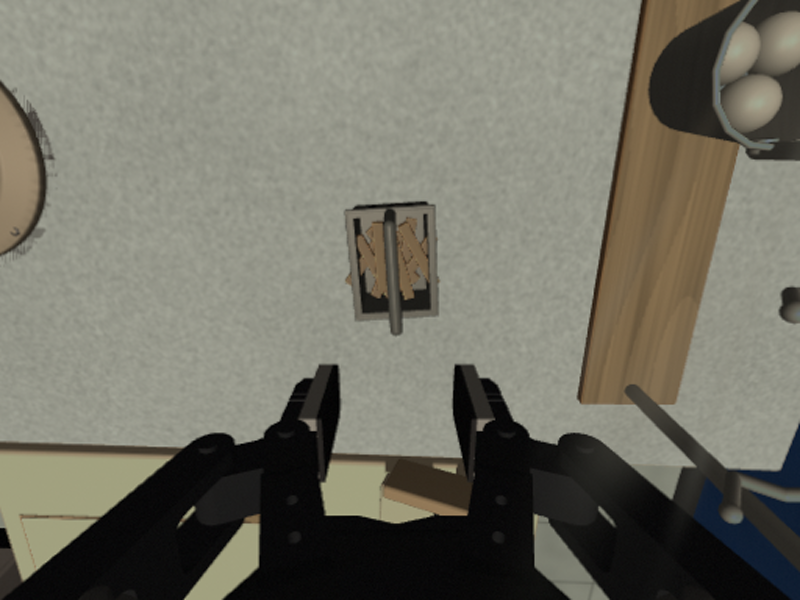

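The basket's bar runs from (389,212) to (396,332) over the pegs; hook2's tip is at (790,303). The second pail hangs at the top right.

Run:
```python
from h import *
c=cam('wrist'); s=manip.get_state(); k=1.5625
A,B=[atz(c,u/k,v/k,.12) for u,v in((389.5,211),(396.5,333))]; m=(A+B)/2; yw=np.arctan2((A-B)[1],(A-B)[0]); g=m-.023*np.array([np.cos(yw),np.sin(yw),0]); print('mid',m,'len',np.linalg.norm(A-B),'yaw',yw,'g',g,g-s['position'])
r=[atz(c,u/k,v/k,.07) for u,v in((346,210),(435,205),(356,320),(438,315))];print('rim ctr',np.mean(r,0)); print('tip2',atz(c,790/k,303/k,.25))
```

```text
mid [ 0.4530198  -0.06920224  0.12      ] len 0.09796594645372363 yaw 1.671114102552191 g [ 0.45532324 -0.09208661  0.12      ] [ 0.00110598 -0.02779117 -0.34834041]
rim ctr [ 0.45350896 -0.07348233  0.07      ]
tip2 [ 0.63741398 -0.03888062  0.25      ]
```

Call:
{"fn": "carry_out", "kwargs": {"linear": [[0.002,-0.02,-0.03],[0,-0.02,-0.05],[0,-0.0194,-0.065],[0,0,-0.07],[0,0,-0.07],[0,0,-0.055],[0,0,-0.035],[0,0,-0.016]], "angular": [[0,0,0.35],[0,0,0.34],[0,0,0],[0,0,0],[0,0,0],[0,0,0],[0,0,0],[0,0,0]], "hand": [0.5,0.5,0.5,0.5,0.5,0.5,0.5,0.5]}}

```text
clock: 30.68
position: [0.4538, -0.0937, 0.27]
ee_rot: [-0.003, 0.671, 0.741, -0.001]
contact_force: [-1.1, -0.2, -0.1]
width: 0.0425
gripper_force: 0.0
```

Call:
{"fn": "carry_out", "kwargs": {"linear": [[0,0,0],[0,0,0],[0,0,0],[0,0,0],[0,0,0],[0,0,0],[0,0,0],[0,0,0]], "angular": [[0,0,0],[0,0,0],[0,0,0],[0,0,0],[0,0,0],[0,0,0],[0,0,0],[0,0,0]], "hand": [0.5,0,0,0,0,0,0,0], "force": 80}}

```text
clock: 31.35
position: [0.4543, -0.0946, 0.2744]
ee_rot: [0.001, 0.671, 0.741, 0.0]
contact_force: [-2.1, -1.0, 6.6]
width: 0.0073
gripper_force: 78.4
```

```bash
python3 g.py
```

```text
t 31.35 grasp [ 0.4546 -0.0947  0.1194] tcp [ 0.4543 -0.0946  0.2744] zaxis [ 0.002 -0.001 -1.   ] F [-2.1 -1.   6.6] w 0.0073 yaw 1.67
```

Call:
{"fn": "carry_out", "kwargs": {"linear": [[0,0,0.02],[0,0,0.04],[0,0,0.06],[0,0,0.065],[0,0,0.055],[0,0,0.04],[0,0,0.02],[0,0,0.01]], "angular": [[0,0,0],[0,0,0],[0,0,0],[0,0,0],[0,0,-0.2],[0,0,-0.2],[0,0,-0.2],[0,0,-0.12]], "hand": [0,0,0,0,0,0,0,0]}}

```text
clock: 32.02
position: [0.4541, -0.0944, 0.4296]
ee_rot: [0.001, 0.693, 0.721, 0.001]
contact_force: [-0.6, 0.7, -2.1]
width: 0.0074
gripper_force: 78.4
```

Call:
{"fn": "carry_out", "kwargs": {"linear": [[0.02,0.0075,-0.0023],[0.04,0.0075,-0.0023],[0.05,0.0075,-0.0023],[0.055,0.0075,-0.0023],[0.055,0.0075,-0.0023],[0.05,0.0075,-0.0023],[0.035,0.0075,-0.0023],[0.018,0.0075,-0.0023]], "angular": [[0,0.344,0],[0,0.344,0],[0,0.344,0],[0,0.344,0],[0,0.344,0],[0,0.344,0],[0,0.344,0],[0,0.344,0]], "hand": [0,0,0,0,0,0,0,0]}}

```text
clock: 32.68
position: [0.6178, -0.0642, 0.4159]
ee_rot: [-0.081, 0.688, 0.717, -0.077]
contact_force: [-0.0, 0.4, -2.4]
width: 0.0072
gripper_force: 78.3
```

Call:
{"fn": "carry_out", "kwargs": {"linear": [[0,0,0],[0,0,0],[0,0,0],[0,0,0]], "angular": [[0,0,0],[0,0,0],[0,0,0],[0,0,0]], "hand": [0,0,0,0]}}

```text
clock: 33.02
position: [0.6146, -0.0646, 0.4188]
ee_rot: [-0.079, 0.688, 0.717, -0.076]
contact_force: [-0.5, -0.0, -1.4]
width: 0.0071
gripper_force: 78.3
```

```bash
python3 g.py
python3 - <<'E'
from h import *
snap('wrist','w9.png')
c=cam('wrist'); p=proj(c,[.642,-.0425,.25]); print(p)
im=cv2.imread('pics/raw_w9.png',0); u,v=p.astype(int); print(im[v-14:v+16:2,u-16:u+18:2])
E
```

```text
t 33.02 grasp [ 0.5807 -0.0645  0.2676] tcp [ 0.6146 -0.0646  0.4188] zaxis [-0.219  0.    -0.976] F [-0.5 -0.  -1.4] w 0.0071 yaw 1.611
[375.98558709 226.04422639]
[[118 117 120 118 115 117 118 108 125 122 119 120 121 115 106  96  53]
 [118 118 119 117 116 118 116 109 125 122 119 121 120 103  58  57  57]
 [119 119 119 116 114 118 113 108 116 114 113 109  60  61  63  64  68]
 [117 119 120 115 113 110  69  51  60  64  66  62  65  68  72  76  80]
 [117 120 119 114 105  46  63  76  83  87  87  82  73  76  83  87  91]
 [117 120 119 112  45  71  85  95 100 103 103 100  91  76  92  96 100]
 [116 121 118  92  65  86 100 108 114 115 115 113 107  96  79 103 106]
 [116 120 117  78  77  96 108 115 119 121 121 120 116 107  84 107 106]
 [117 119 115  78  84 104 115 120 122 122 121 121 119 112  95 102 100]
 [118 118 113 110  86 107 118 125 126 125 124 123 123 118  99 112 117]
 [118 118 112 112  80 103 117 124 124 126 125 125 124 116 100 113 118]
 [119 118 112 113 126  94 111 120 123 124 124 124 120 104 106 114 119]
 [121 116 111 113 130 121 104 107 113 119 119 113 101  99 109 113 120]
 [120 115 111 114 128 121 124 122 110 113 109 109 100 103 112 114 120]
 [119 114 111 115 127 120 123 122 119 121 118 107 100 108 114 115 121]]
```

Hook2's tip is within 1 mm of prediction. Hook the basket.

Call:
{"fn": "carry_out", "kwargs": {"linear": [[0.015,0,0.001],[0.022,0,0.001],[0.025,0,0],[0.025,0,0],[0.025,0,0],[0.025,0,0],[0.018,0,-0.01],[0.016,0,-0.014]], "angular": [[0,0,0],[0,0,0],[0,0,0],[0,0,0],[0,0,0],[0,0,0],[0,0,0],[0,0,0]], "hand": [0,0,0,0,0,0,0,0]}}

```text
clock: 33.73
position: [0.7019, -0.0646, 0.4084]
ee_rot: [-0.078, 0.688, 0.717, -0.075]
contact_force: [0.0, -0.1, -1.0]
width: 0.0071
gripper_force: 78.4
```

```bash
python3 g.py
```

```text
t 33.73 grasp [ 0.6684 -0.0646  0.257 ] tcp [ 0.7019 -0.0646  0.4084] zaxis [-0.216 -0.    -0.976] F [ 0.  -0.1 -1. ] w 0.0071 yaw 1.611
```

Call:
{"fn": "carry_out", "kwargs": {"linear": [[0,0,-0.008],[0,0,-0.006],[-0.0169,0,-0.003],[-0.0169,0,-0.003],[-0.0169,0,-0.003],[-0.0169,0,-0.003],[0,0,0],[0,0,0]], "angular": [[0,0,0],[0,0,0],[0,-0.688,0],[0,-0.688,0],[0,-0.688,0],[0,-0.688,0],[0,0,0],[0,0,0]], "hand": [0,0,0,0,0,0,0,0]}}

```text
clock: 34.4
position: [0.666, -0.0643, 0.3954]
ee_rot: [-0.001, 0.692, 0.721, -0.001]
contact_force: [0.3, -0.3, -1.1]
width: 0.0072
gripper_force: 78.4
```

Call:
{"fn": "carry_out", "kwargs": {"linear": [[0.002,0,-0.003],[0,0,-0.003],[0,0,-0.003],[0,0,-0.003],[0,0,0]], "angular": [[0,0,0],[0,0,0],[0,0,0],[0,0,0],[0,0,0]], "hand": [0,0,0,0,0]}}

```text
clock: 34.82
position: [0.6687, -0.0645, 0.39]
ee_rot: [0.001, 0.692, 0.722, 0.0]
contact_force: [-1.2, -0.7, 4.1]
width: 0.0073
gripper_force: 79.1
```

```bash
python3 g.py
```

```text
t 34.82 grasp [ 0.6689 -0.0645  0.235 ] tcp [ 0.6687 -0.0645  0.39  ] zaxis [ 0.001 -0.    -1.   ] F [-1.2 -0.7  4.1] w 0.0073 yaw 1.612
```

Seated. Release, rise, back off and wait, then check everything.

Call:
{"fn": "carry_out", "kwargs": {"linear": [[0,0,0],[0,0,0],[0,0,0],[0,0,0],[0,0,0.02],[0,0,0.04],[0,0,0.06],[0,0,0.06]], "angular": [[0,0,0],[0,0,0],[0,0,0],[0,0,0],[0,0,0],[0,0,0],[0,0,0],[0,0,0]], "hand": [0.15,0.3,0.4,0.4,0.4,0.4,0.4,0.4]}}

```text
clock: 35.48
position: [0.6681, -0.0643, 0.4797]
ee_rot: [-0.001, 0.692, 0.722, -0.0]
contact_force: [0.3, -0.8, 0.5]
width: 0.034
gripper_force: 0.0
```

Call:
{"fn": "carry_out", "kwargs": {"linear": [[-0.03,-0.02,0.02],[-0.05,-0.04,0.03],[-0.06,-0.05,0.03],[-0.06,-0.05,0.03],[-0.06,-0.05,0],[-0.06,-0.05,0],[-0.04,-0.03,0],[-0.02,-0.01,0]], "angular": [[0,0,0],[0,0,0],[0,0,0],[0,0,0],[0,0,0],[0,0,0],[0,0,0],[0,0,0]], "hand": [0.5,0.5,0.5,0.5,0.5,0.5,0.5,0.5]}}

```text
clock: 36.15
position: [0.4752, -0.2159, 0.5344]
ee_rot: [0.0, 0.694, 0.72, -0.001]
contact_force: [0.3, -1.1, 0.0]
width: 0.0428
gripper_force: 0.0
```

Call:
{"fn": "carry_out", "kwargs": {"linear": [[0,0,0],[0,0,0],[0,0,0],[0,0,0],[0,0,0],[0,0,0],[0,0,0],[0,0,0]], "angular": [[0,0,0],[0,0,0],[0,0,0],[0,0,0],[0,0,0],[0,0,0],[0,0,0],[0,0,0]], "hand": [0.5,0.5,0.5,0.5,0.5,0.5,0.5,0.5]}}

```text
clock: 36.82
position: [0.4789, -0.2139, 0.5336]
ee_rot: [-0.0, 0.692, 0.722, 0.0]
contact_force: [0.4, 0.2, 0.7]
width: 0.0429
gripper_force: 0.0
```

```bash
python3 g.py
python3 - <<'E'
from h import *
snap('scene','s9.png'); snap('side','d9.png')
a=cv2.imread('pics/raw_s9.png')[110:290,130:410]; b=cv2.imread('pics/raw_d9.png')[110:320,195:365]
a=cv2.resize(a,None,fx=1.6,fy=1.6,interpolation=cv2.INTER_CUBIC); b=cv2.resize(b,None,fx=2,fy=2,interpolation=cv2.INTER_CUBIC)
a=np.clip(a*1.4,0,255).astype(np.uint8)
o=np.zeros((420,a.shape[1]+b.shape[1],3),np.uint8); o[:a.shape[0],:a.shape[1]]=a; o[:b.shape[0],a.shape[1]:]=b; cv2.imwrite('pics/fin.png',o); print(o.shape)
E
```

```text
t 36.82 grasp [ 0.4789 -0.2139  0.3786] tcp [ 0.4789 -0.2139  0.5336] zaxis [-0.  0. -1.] F [0.4 0.2 0.7] w 0.0429 yaw 1.613
(420, 788, 3)
```

View pics/fin.png

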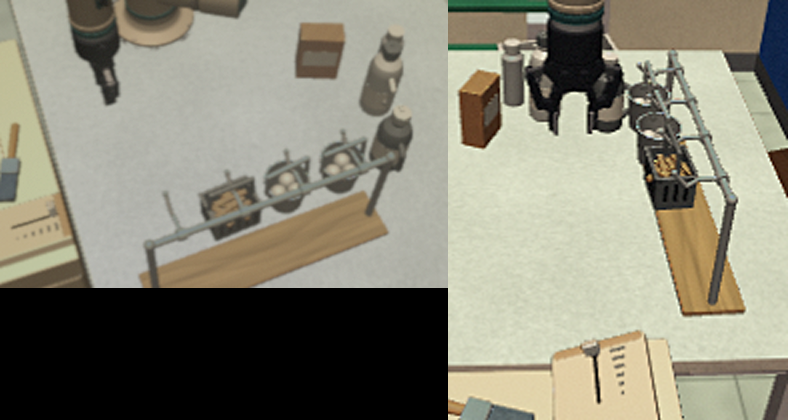

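The final view shows all three items hanging on hooks 0–2, the slide at the end by the long bar, and the carton, can and brush in place. I'll wait a little and check that nothing is still swinging.

Call:
{"fn": "carry_out", "kwargs": {"linear": [[0,0,0],[0,0,0],[0,0,0],[0,0,0],[0,0,0],[0,0,0],[0,0,0],[0,0,0]], "angular": [[0,0,0],[0,0,0],[0,0,0],[0,0,0],[0,0,0],[0,0,0],[0,0,0],[0,0,0]], "hand": [0.5,0.5,0.5,0.5,0.5,0.5,0.5,0.5]}}

```text
clock: 37.58
position: [0.4785, -0.2142, 0.5338]
ee_rot: [0.0, 0.692, 0.722, 0.0]
contact_force: [-0.2, 0.4, 1.3]
width: 0.0425
gripper_force: 0.0
```

Call:
{"fn": "carry_out", "kwargs": {"linear": [[0,0,0],[0,0,0],[0,0,0],[0,0,0],[0,0,0],[0,0,0],[0,0,0],[0,0,0]], "angular": [[0,0,0],[0,0,0],[0,0,0],[0,0,0],[0,0,0],[0,0,0],[0,0,0],[0,0,0]], "hand": [0.5,0.5,0.5,0.5,0.5,0.5,0.5,0.5]}}

```text
clock: 38.25
position: [0.4785, -0.2142, 0.5338]
ee_rot: [0.0, 0.692, 0.722, 0.0]
contact_force: [0.1, -0.9, 0.7]
width: 0.0428
gripper_force: 0.0
```

Run:
```python
from h import *
f=[cv2.GaussianBlur(manip.get_image('side')[130:220,280:325],(3,3),0).astype(int) for _ in range(5)]
old=cv2.GaussianBlur(cv2.imread('pics/raw_d9.png')[130:220,280:325,::-1],(3,3),0).astype(int)
print([abs(x-f[0]).mean().round(2) for x in f],[abs(x-f[0]).max() for x in f],abs(old-f[0]).mean(),abs(old-f[0]).max())
```

```text
[np.float64(0.0), np.float64(0.6), np.float64(0.58), np.float64(0.6), np.float64(0.59)] [np.int64(0), np.int64(4), np.int64(4), np.int64(4), np.int64(4)] 0.6265843621399177 17
```

Only image noise remains between frames, so everything is still.

```bash
python3 -c "
from rig import manip
print(manip.sign_off())"
```

```text
the job is handed in; nothing more can be done
None
```

The job is handed in: both caps are at their stops, the basket and both pails hang still on hooks 0–2, the slide is at its large end, and the carton, brush and spray can look undisturbed; the hand-in returned no verdict.

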